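# Open the shackle of the packing table's money box

### The job

Unlock the money box on the packing table: the code is 1 on the left dial and 2 on the right dial (left and right as the robot sees them when the lock faces it). The figure dials have slipped round on their spindles, so do not go by the printed figures: find each dial's zero by feel, turning it gently anticlockwise until it comes up against its stop without forcing it, then turn it clockwise from there by a tenth of a turn for each figure of its code. Then draw the freed shackle straight up out of the lock without tugging at it, set it down in the grey tray before letting it go, and leave the pen in the tray and the tape and the pack on the money box where they are.

Things in the scene. Friction and masses are not known exactly. Their poses are not given: they have to be found in the camera images.
- lock: Grey steel money box, 236 x 336 x 90 mm (x, y, z), fixed. Origin: centre of its underside; x from its front (robot side) to its back, z up, +y its left. On its lid, centred 45 mm in front (-x) of the origin, an aluminium lock case 116 x 290 mm, flat top 130 mm above the table. Dials at x = -45, y = +88 (left) and -88 mm (right); shackle at x = -45, y = 0.
- lock_case (a point): Middle of the lock case's top, between the dials; axes as the money box. A steel hasp tongue, 10 mm high, 26 mm wide, lies here along x under the shackle. Each dial turns a wheel with one gap. The shackle draws out freely when both dials are within 0.1 rad (6 degrees) of their code, clockwise from the stop; over 0.24 rad off it is held, with under 3 mm of play. Never pull it with over 20 N.
- left_dial: Left dial: dark fluted grip 40 mm across on a white skirt 62 mm across, 3 mm thick, with figures 0 to 9. Origin on its axis under the skirt, 132 mm above the table, z up; the grip spans 3 to 31 mm above it. Starts 1.0 to 1.5 rad clockwise (seen from above) of its stop. The stop is hidden: the figures and the body's own yaw are off by up to 0.55 rad. Code 1 is 0.628 rad clockwise from the stop.
- right_dial: Right dial, made as the left one. Starts 0.35 to 0.85 rad clockwise of its stop; code 2 is 1.257 rad clockwise from the stop. Both dials turn from the stop (zero) to 1.9 rad clockwise, one figure being 0.628 rad, against a steady friction of about 0.12 N m, and stay where they are left.
- left_stop: Hidden rubber-buffered stop in the lock for the left dial, 34 mm from the dial's axis. From the first touch (the dial's zero) the turning moment rises by about 9 N m per rad; 1 N m beyond the friction presses about 29 N on the stop. More than 20 N (0.68 N m beyond the friction, 0.07 rad) is forcing the lock.
- right_stop: Hidden stop post for the right dial, same as the left one.
- shackle: Loose U-shaped shackle of flat steel bar, 86 mm tall, 70 mm wide (y), 18 mm deep (x), about 180 g. Origin between its feet at their underside, z up to the crown. Locked, its feet stand 90 mm above the table. A thin lug on each leg points outward (112 mm over the lugs, z 11 to 17 mm). Slides straight up in slots with about 1.5 mm play; clear of the case when raised 45 mm.
- shackle_crown (a point): Middle of the shackle's crown bar, 81 mm above its feet, axes as the shackle. The bar is 10 mm high, 18 mm deep in x (grip across x) and 70 mm long in y. Locked, its top is 46 mm above the case.
- tray: Grey open plastic tray, 200 x 220 x 30 mm (x, y, z), walls 4 mm, floor about 4 mm thick, fixed. Origin: centre of its underside. A black marker pen lies in it along its back (+x) wall. The shackle can stand on its feet on the tray's floor.
- marker: Black marker pen, 100 mm long, 16 mm thick, lying in the tray along y by its back wall; leave it there.
- tape: Roll of tape, 80 mm across, 24 mm high, on the back part of the money box; leave it.
- pack_lid: White pack of pads, 70 x 85 x 50 mm, on the back part of the money box; leave it.
Not all that is in view belongs to the job. Leave any orange or red look-alike of the shackle alone.

How it is judged (in metres and radians):
On the way, in this order (a step that is already met when the one before it is completed fails the run):
1. the shackle is drawn up clear of the lock (z of shackle in the frame of lock above 0.132 m), for 0.1 s.
2. the shackle is set down in the tray while still held (contact force between shackle and tray above 0.3 N and contact force between the fingers and shackle above 0.5 N), for 0.05 s.
At the end, for the whole second after the job is handed in: The shackle rests in the tray, standing or lying, with its feet and its crown both within the tray's 200 x 220 mm outline and its feet less than 30 mm above the tray's underside, at rest (under 20 mm/s) and let go (x of shackle in the frame of tray between -0.1 and 0.1 m and y of shackle in the frame of tray between -0.11 and 0.11 m and x of shackle_crown in the frame of tray between -0.1 and 0.1 m and y of shackle_crown in the frame of tray between -0.11 and 0.11 m and z of shackle in the frame of tray below 0.03 m and linear speed of shackle below 0.02 m/s and contact force between the fingers and shackle below 0.05 N); the robot touches nothing.
It fails at once if the left dial is forced against its stop (more than 20 N on the stop) (contact force between left_stop and anything else above 20 N).
It fails at once if the right dial is forced against its stop (more than 20 N on the stop) (contact force between right_stop and anything else above 20 N).
It fails at once if the shackle is tugged against the lock with more than 20 N (contact force between shackle and lock above 20 N).
It fails at once if the tape, the pack on the money box or the pen is moved by more than 30 mm (distance of any of marker, tape, pack_lid from where it was at the start of the episode above 0.03 m).
It also fails if it takes over 70 s, if anything falls off the work surface, if the arm or the gripper's body presses on something with over 40 N, if the wrist force passes 120 N, or if a joint passes its speed limit or range.

### The arm

A 7-joint arm with a two-finger parallel gripper is mounted at the origin on the work surface. World frame = base frame: x ahead of the robot, y to its left, z up, the work surface at z = 0. Lengths are in mm, angles in rad, forces in N, time in s.
With the tool pointing down it reaches from about 400 to 875 mm from the base axis. Payload 4.4 kg.
Tool frame: the origin (TCP) lies at the very end of the fingers, on their centre line; the grasp point (between the pads) lies 19 mm behind it; y points along the fingers, x is the direction in which the jaws open and shut, and the axes are right-handed (so a half turn about y gives the same grasp; the last joint's range is limited). The gripper opens to 85 mm and grips with 20 to 120 N. Pads are 22 mm wide; open, the fingers measure 114 mm over their backs; the gripper's body (76 mm by 85 mm) begins 54 mm behind the grasp point. The pads swing forward as they close: fully open they stand 13 mm farther back than shut.
Start: joints at [-1.319, 0.628, 0.038, 1.517, -0.027, 0.996, -0.02], TCP at [203.086, 617.474, 200.713] pointing down, gripper open.
Joint ranges: [-3.06, 3.06], [-0.37, 2.12], [-1.25, 1.32], [0.18, 2.47], [-1.1, 4.24], [0.23, 1.98], [-2.94, 2.94]. Speed limits (rad/s): [2.57, 2.57, 3.14, 3.14, 3.14, 3.14, 3.14].

### API

Orientations are given as [roll, pitch, yaw] about the fixed x, y, z axes, in that order (R = Rz(yaw) Ry(pitch) Rx(roll)).
In Python, from cell import ctrl, get_image, nets gives the robot as it stands. The module is installed in compiled form; this text tells all that it offers.
- The arm moves only by the tool step_arm, never from a script. Its argument "moves" is text: rows parted by semicolons, each of 7 numbers parted by spaces: the shift along the tool's x, y, z normalised to -1 to 1, where 1 is 0.05 m, then the turn, a rotation vector about the tool's x, y, z normalised to -1 to 1, where 1 is 0.12 rad, then the opening, from 0 (shut) to 1 (fully open). A call has 1 to 20 rows; each row shifts and turns the commanded pose from where the row before left it, along the tool's axes as they then stand; what a row does not reach is not made up. A row lasts 1/10 s, in which the tool goes at most 50 mm and 8.59 degrees, less where a joint would pass 70% of its speed; a pose out of reach is approached as far as the arm can. A call with a number of a shift or a turn outside -1 to 1 is refused whole. A call with a gripper value outside its range is refused whole. The fingers move at their own pace and stop on an object; the grip force is fixed at half the most. Time passes only in rows, so rows that do not move let the fingers close. It gives the time, the measured TCP pose, the force and the opening at its end, in the units of the state.
- ctrl.read_state(): the state, without advancing time (a new reading comes with each control period).
- get_image(name): name is "side" or "top" or "wrist"; returns a dict with "color" (420x560x3 uint8, blue, green, red), "vertical_fov" (degrees; the focal length in pixels is half the picture's height over the tangent of half this angle, whatever the lens; pixels are square), "cx", "cy" (the principal point, pixels), "k1" (the pictures are not rectified: a ray, as slopes to the right and down, at radius r is drawn at 1 + k1 r^2 times it, then the intrinsics apply), "R" (3x3) and "t" (3): a world point X has camera coordinates R X + t; the wrist camera has in their place "T_tool_cam" (4x4, takes a point from camera to tool coordinates, whose origin is the TCP and whose axes are the tool frame's). Camera axes: x right, y down, z forward; pixel columns grow to the right and rows downward; lengths in mm; the calibration is good to about 2 mm. A picture is of the moment at which its call begins: read the wrist's pose just before it. There is no depth.
- ctrl.finish_job(): hands the job in, once; it reports no verdict.
Trained networks look in a picture, given as the dict that the camera call returned (one of the last four; its "shot" number tells which), for a name from the list of things; names that differ only in an ending like _2 or _b are one class to them, and where a whole thing is asked for, a point or a joint stands for the part that bears it (a point fixed in the world has none). Each returns a list of dicts, best first, with "conf" (0 to 1); they miss things now and then, are a little off and sometimes report something else, mostly with a low value. They report only what shows in the picture. A call takes as long as a camera call. They do not tell look-alikes from the thing itself.
- nets.find_in(picture, target): "position" ([x, y, z] in mm, in world coordinates, good to about 4 mm: the middle of the surface that is visible of it).
- nets.cut_out(picture, target): "pixels" (420x560 bool, what is visible of it).
- nets.place_of(picture, target): "position" ([x, y, z] in mm, in world coordinates, good to about 4 mm: a listed point, or the origin of a listed thing).
The state is a dict: "clock": time; "qpos": joint angles; "qd": joint speeds; "tau": joint torques, N m; "eef_pos": TCP position; "tool_rot": TCP orientation; "force": force on the tool from outside, world axes, zero at the start; "torque": the same for the moment, N m; "width": finger opening in mm.
Only numpy, scipy, OpenCV 4.12 (cv2) and the standard library are available. Lean on these libraries where they do the work, as an engineer would, in place of code of your own. Each camera call takes 0.05 s, during which the arm holds its last target.

## Working session

There is one attempt and no reset: what is moved stays moved. The work goes in short steps, Python scripts to look and compute and a tool call to move; the robot and the scene stay as the last step left them, time stands still between calls to the robot, and variables do not carry over. Pictures are saved under pics/ and viewed, and the job is handed in when it is done.

Besides the shell and the picture viewer there is one more tool, called after "Request:" as name(argument=value, ...) on one line, values as JSON. step_arm: Moves the arm, as the interface text tells. Scaled input: -1 to 1 covers 0.05 m each way for a shift and 0.12 rad each way for a turn. Its arguments: {"type":"object","properties":{"moves":{"type":"string"}},"required":["moves"]}

```bash
mkdir -p pics; ls
python3 - <<'E'
from cell import ctrl,get_image,nets
import cv2
s=ctrl.read_state()
for k,v in s.items(): print(k,v)
for n in ["top","side"]:
    p=get_image(n); cv2.imwrite(f"pics/{n}0.png",p["color"])
    print(n,p["vertical_fov"],p["cx"],p["cy"],p["k1"],p["R"],p["t"])
    for t in ["lock","lock_case","left_dial","right_dial","shackle","shackle_crown","tray","marker","tape","pack_lid"]:
        print(t,[(round(d["conf"],2),[round(float(a)) for a in d["position"]]) for d in nets.place_of(p,t)][:3])
print(ctrl.read_state()["clock"])
E
```

```text
pics
clock 0.0
qpos [-1.31878363  0.62932078  0.03843627  1.51836887 -0.02698234  0.99630679
 -0.01997595]
qd [-0.00108373  0.0004218   0.00022317 -0.00074306  0.00031059 -0.00058209
 -0.00053168]
tau [-1.73734075e-03 -5.63396430e+01  1.22574985e+00 -1.93446583e+01
  1.10008140e-02  1.05569119e-02 -6.89203702e-06]
eef_pos [202.87974674 616.80736324 199.80519734]
tool_rot [-1.57083143  0.00188559  1.25302184]
force [-0.67189423  0.38330291  0.36959637]
torque [ 0.01989586 -0.03371335 -0.00221875]
width 85.40672927741574
top 53.17937351787925 278.0690029308831 205.7065424565638 -0.0012542173815292296 [[-3.93552101e-04 -9.99812448e-01 -1.93626999e-02]
 [-9.94808646e-01  2.36183233e-03 -1.01735829e-01]
 [ 1.01762480e-01  1.92221429e-02 -9.94622997e-01]] [  6.6105941  539.03628505 890.68427416]
lock [(0.66, [552, -178, 0])]
lock_case [(0.98, [505, -183, 128])]
left_dial [(0.87, [502, -99, 133]), (0.16, [665, 178, 0])]
right_dial [(0.71, [514, -272, 130])]
shackle [(0.91, [328, -141, -3]), (0.64, [507, -183, 84]), (0.62, [329, -298, 3])]
shackle_crown [(0.86, [331, -294, 82]), (0.58, [509,
[... 252 characters left out ...]
13524  -0.4112066  -0.0185993 ]
 [-0.332114   -0.7078633  -0.62340183]
 [ 0.24318118  0.57431584 -0.78168038]] [-461.61356311  230.22850346  909.61758094]
lock [(0.55, [554, -182, -1]), (0.4, [509, -185, 170])]
lock_case [(0.76, [505, -182, 134]), (0.36, [615, -82, 90])]
left_dial [(0.87, [498, -96, 132])]
right_dial [(0.69, [518, -271, 129])]
shackle [(0.92, [508, -182, 89]), (0.85, [323, -141, 1]), (0.82, [330, -291, 0])]
shackle_crown [(0.91, [323, -299, 74]), (0.84, [509, -186, 171]), (0.77, [324, -138, 85])]
tray [(0.93, [584, 197, -1])]
marker [(0.58, [509, -188, 169]), (0.51, [507, -186, 132]), (0.42, [661, 185, 6])]
tape [(0.92, [618, -84, 90])]
pack_lid [(0.75, [634, -253, 89])]
1.1
```

View pics/top0.png

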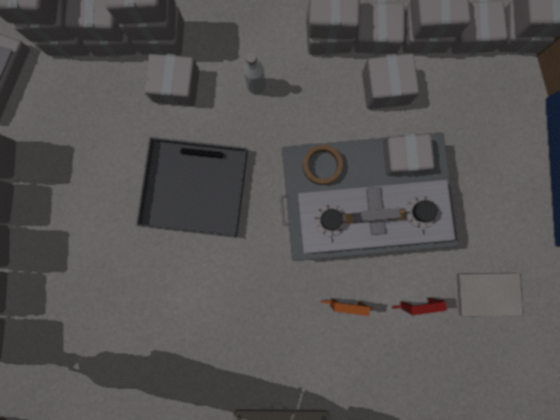

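View pics/side0.png

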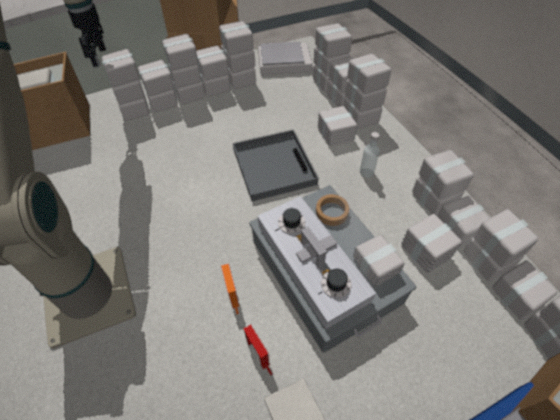

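The dials, case and shackle are at about (331,218), (425,211) and (380,213) in the top view. The grey steel shackle in the lock is the one meant, and the orange one (350,308) and red one (423,306) are look-alikes. Next I'll move over the lock for a wrist look.

Request:
step_arm(moves="0 -0.24 0 0 0.97 0 1;0 -0.24 0 0 0.97 0 1;0 -0.24 0 0 0.97 0 1;0 -0.24 0 0 0.97 0 1;0 -0.24 0 0 0.97 0 1;0 -0.24 0 0 0.97 0 1;0 -0.24 0 0 0.97 0 1;0 -0.24 0 0 0.97 0 1;0 -0.24 0 0 0.97 0 1;0 -0.24 0 0 0.97 0 1")

```text
clock: 2.1
eef_pos: [202.9, 617.4, 321.2]
tool_rot: [-1.571, 0.0, 0.084]
force: [-0.2, 0.8, -1.0]
width: 85.5
```

Request:
step_arm(moves="0.23 0 -0.8 0 0 0 0.8;0.23 0 -0.8 0 0 0 0.8;0.23 0 -0.8 0 0 0 0.8;0.23 0 -0.8 0 0 0 0.8;0.23 0 -0.8 0 0 0 0.8;0.23 0 -0.8 0 0 0 0.8;0.23 0 -0.8 0 0 0 0.8;0.23 0 -0.8 0 0 0 0.8;0.23 0 -0.8 0 0 0 0.8;0.23 0 -0.8 0 0 0 0.8;0.23 0 -0.8 0 0 0 0.8;0.23 0 -0.8 0 0 0 0.8;0.23 0 -0.8 0 0 0 0.8;0.23 0 -0.8 0 0 0 0.8;0.23 0 -0.8 0 0 0 0.8;0.23 0 -0.8 0 0 0 0.8;0.23 0 -0.8 0 0 0 0.8;0.23 0 -0.8 0 0 0 0.8")

```text
clock: 3.9
eef_pos: [473.7, -82.7, 320.9]
tool_rot: [-1.57, -0.001, 0.089]
force: [-0.3, 0.4, -0.2]
width: 68.1
```

```bash
cat > h.py <<'E'
from cell import ctrl,get_image,nets
import numpy as np, cv2
from scipy.spatial.transform import Rotation as Ro
def pose():
    s=ctrl.read_state(); return np.array(s["eef_pos"]), Ro.from_euler("xyz",s["tool_rot"]).as_matrix(), s
def shot(n,f):
    P=pose(); p=get_image(n); cv2.imwrite(f"pics/{f}.png",p["color"]); return p,P
def cam(p,P):
    if "R" in p: return np.array(p["R"]),np.array(p["t"])
    T=np.array(p["T_tool_cam"]); Rw=P[1]@T[:3,:3]; c=P[1]@T[:3,3]+P[0]
    return Rw.T,-Rw.T@c
def proj(p,P,X):
    R,t=cam(p,P); c=R@np.array(X)+t; s=c[:2]/c[2]; s=s*(1+p["k1"]*(s@s)); f=210/np.tan(np.radians(p["vertical_fov"])/2)
    return s*f+[p["cx"],p["cy"]]
def back(p,P,uv,z):
    f=210/np.tan(np.radians(p["vertical_fov"])/2); d=(np.array(uv)-[p["cx"],p["cy"]])/f; s=d.copy()
    for _ in range(20): s=d/(1+p["k1"]*(s@s))
    R,t=cam(p,P); c=-R.T@t; v=R.T@np.array([*s,1]); return c+v*(z-c[2])/v[2]
E
python3 - <<'E'
from h import *
p,P=shot("wrist","w1")
print(cam(p,P), p["vertical_fov"])
for t in ["lock_case","left_dial","right_dial","shackle","shackle_crown","lock"]:
    print(t,[(round(d["conf"],2),np.round(d["position"])) for d in nets.place_of(p,t)][:3])
E
```

```text
(array([[ 9.95981329e-01,  8.95603451e-02,  3.71091792e-04],
       [ 8.56701588e-02, -9.53911073e-01,  2.87600920e-01],
       [ 2.61116262e-02, -2.86413354e-01, -9.57750267e-01]]), array([-465.49185049, -190.94142199,  458.17106186])) 60.441654511596454
lock_case [(0.88, array([ 510., -187.,  128.]))]
left_dial [(0.67, array([498., -94., 134.]))]
right_dial [(0.97, array([ 515., -270.,  134.]))]
shackle [(0.83, array([ 328., -142.,    1.])), (0.69, array([ 504., -185.,   88.])), (0.51, array([ 330., -298.,   -0.]))]
shackle_crown [(0.94, array([ 326., -146.,   83.])), (0.75, array([ 509., -179.,  170.]))]
lock [(0.94, array([ 556., -180.,   -1.]))]
```

View pics/w1.png

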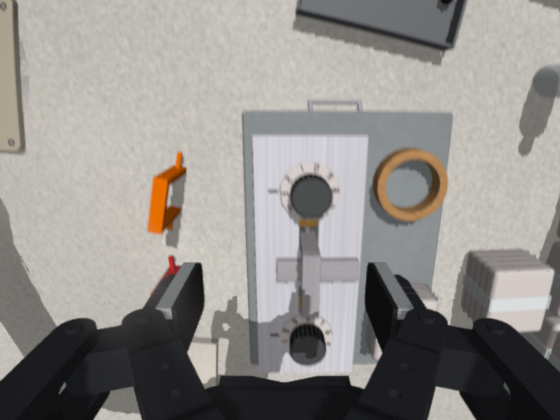

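Run:
```python
from h import *
p,P=shot("wrist","w2"); im=p["color"]
cv2.imwrite("pics/w2c.png",cv2.resize(im[120:390,230:400],None,fx=3,fy=3)[:600*3][:810,:510])
g=im.max(2)
for nm,(u,v) in dict(L=(313,195),R=(307,341)).items():
    m=((g<60)*255).astype(np.uint8); roi=np.zeros_like(m); cv2.circle(roi,(u,v),28,255,-1); m&=roi
    n,l,st,c=cv2.connectedComponentsWithStats(m); i=1+np.argmax(st[1:,4]); print(nm,st[i],c[i],back(p,P,c[i],150))
def sm(pix,z):
    ys,xs=np.nonzero(pix); return back(p,P,(xs.mean(),ys.mean()),z),len(xs)
for t in ["left_dial","right_dial","shackle_crown","lock_case"]:
    for d in nets.cut_out(p,t)[:3]:
        pix=d["pixels"]; ys,xs=np.nonzero(pix); print(t,round(d["conf"],2),xs.min(),xs.max(),ys.min(),ys.max(),len(xs),back(p,P,(xs.mean(),ys.mean()),145))
# model projections
c=np.array([508,-184.5]);yaw=.092
ex=np.array([np.cos(yaw),np.sin(yaw)]);ey=np.array([-ex[1],ex[0]])
o=im.copy()
for s in(88,-88):
    for z,r in((163,20),(135,31)):
        pts=[proj(p,P,[*(c+s*ey+r*np.array([np.cos(a),np.sin(a)])),z]) for a in np.linspace(0,6.28,40)]
        cv2.polylines(o,[np.int32(pts)],False,(0,255,0),1)
for z,hx,hy in((176,9,35),(130,58,145)):
    pts=[proj(p,P,[*(c+a*hx*ex+b*hy*ey),z]) for a,b in((1,1),(1,-1),(-1,-1),(-1,1))]
    cv2.polylines(o,[np.int32(pts)],True,(0,0,255),1)
cv2.imwrite("pics/w2o.png",cv2.resize(o[100:390,220:400],None,fx=2.06,fy=2.06,interpolation=cv2.INTER_CUBIC))
```

```text
L [291 176  37  26 163] [305.11042945 182.07361963] [494.4371681  -80.71430899 150.        ]
R [290 325  35  35 835] [305.70778443 340.39401198] [ 515.1609678  -262.61006853  150.        ]
left_dial 0.8 280 339 164 221 2685 [500.33296433 -91.8509228  145.        ]
right_dial 0.74 281 331 317 366 1956 [ 516.51963293 -266.15508893  145.        ]
shackle_crown 0.68 148 185 153 234 1559 [ 354.81999649 -112.31178509  145.        ]
shackle_crown 0.65 299 320 227 319 1789 [ 510.4471383  -180.64521372  145.        ]
shackle_crown 0.53 162 179 255 278 180 [ 361.79794518 -187.5622995   145.        ]
lock_case 0.7 243 452 101 373 39193 [ 525.79195536 -125.12832529  145.        ]
```

View pics/w2o.png

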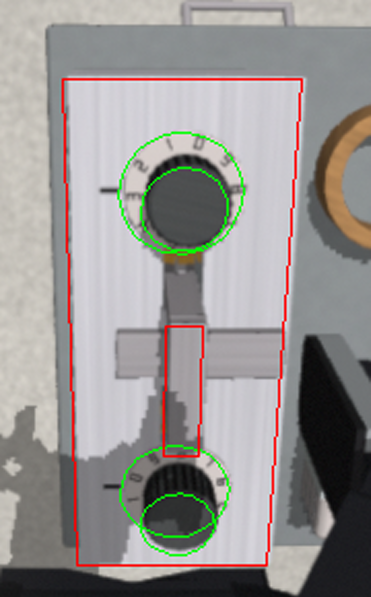

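Request:
step_arm(moves="0.26 0.5 -0.16 0 0 0 0.75;0.26 0.5 -0.16 0 0 0 0.75;0 0.5 0 0 0 0 0.75;0 0.5 0 0 0 0 0.75;0 0.4 0 0 0 0 0.75;0 0.3 0 0 0 0 0.75;0 0 0 0 0 0 0.75")

```text
clock: 5.2
eef_pos: [499.2, -94.1, 184.0]
tool_rot: [-1.57, 0.004, 0.09]
force: [-0.7, 0.3, -0.2]
width: 63.7
```

Run:
```python
from h import *
p,P=shot("wrist","w3");print(P[2])
p,P=shot("side","s3"); 
cv2.imwrite("pics/s3c.png",cv2.resize(p["color"][150:330,220:420],None,fx=3,fy=3))
```

```text
{'clock': 5.2, 'qpos': array([-0.27739462,  0.51411765,  0.60367172,  1.93481791, -0.39283007,
        0.81535857,  0.63091907]), 'qd': array([-0.00832143, -0.03461381,  0.02381973, -0.0397376 ,  0.01597894,
        0.02963372, -0.01570454]), 'tau': array([  0.36117811, -41.06498837,   6.45369843, -15.36262214,
        -0.08738067,  -0.29057913,   0.11662273]), 'eef_pos': array([499.17689628, -94.05909146, 184.01900032]), 'tool_rot': array([-1.56987518,  0.00397003,  0.08962616]), 'force': array([-0.73897963,  0.28713921, -0.23213321]), 'torque': array([ 0.00823907, -0.00536626,  0.00234085]), 'width': 63.74653057997097}
```

View pics/w3.png

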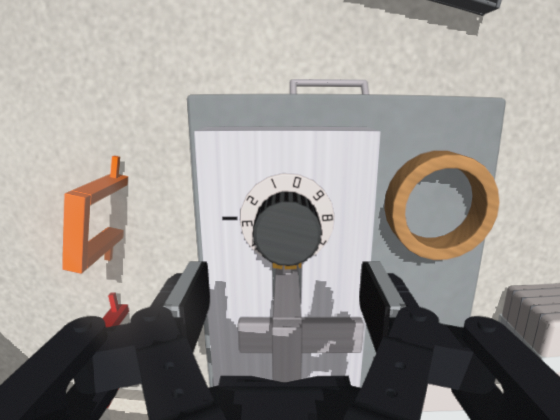

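View pics/s3c.png

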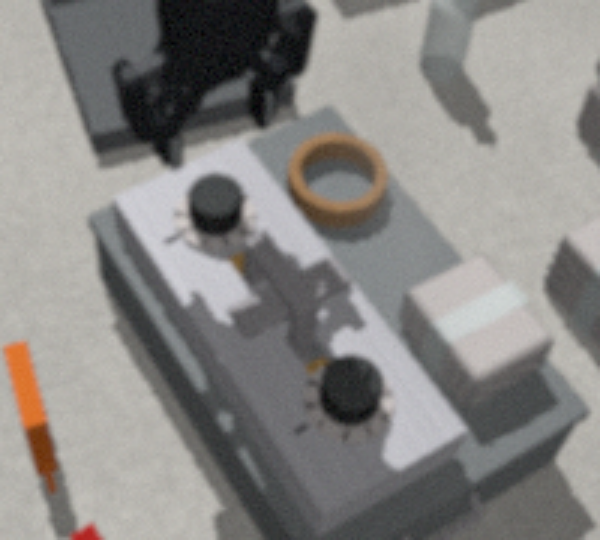

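Run:
```python
from h import *
p,P=shot("wrist","w4"); im=p["color"]
print(P[0], proj(p,P,[500,-96.5,163]),proj(p,P,[500,-96.5,135]))
o=cv2.resize(im,None,fx=3,fy=3)[450:900,600:1200]
def circ(x,y,z,r,col):
    pts=[(proj(p,P,[x+r*np.cos(a),y+r*np.sin(a),z])+.5)*3-[600,450] for a in np.linspace(0,6.28,60)]
    cv2.polylines(o,[np.int32(pts)],True,col,1)
circ(500,-96.5,163,20,(0,255,0)); circ(500,-96.5,135,31,(0,255,0))
cv2.imwrite("pics/w4o.png",o)
p,P=shot("side","s4"); print(proj(p,P,pose()[0]),proj(p,P,[500,-96.5,163]),proj(p,P,[480,-96.5,184]),proj(p,P,[530,-96.5,197]))
```

```text
[500.77273158 -94.82393567 185.99169266] [280.93216951 235.12843189] [281.31525236 219.73930434]
[292.32960295 207.56313932] [291.96820572 214.85014118] [283.60677346 212.19291659] [304.77258083 200.61372845]
```

View pics/w4o.png

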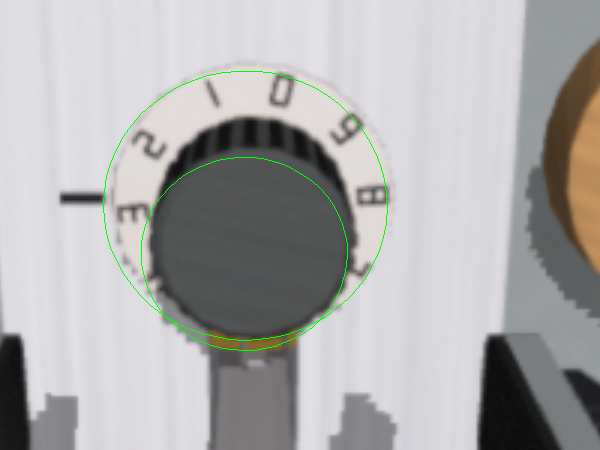

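Request:
step_arm(moves="0 0.48 0 0 0 0 0.75;0 0.48 0 0 0 0 0.75;0 0 0 0 0 0 0.75;0 0 0 0 0 0 0.75")

```text
clock: 5.8
eef_pos: [501.0, -95.2, 138.5]
tool_rot: [-1.571, -0.001, 0.089]
force: [-0.1, 0.4, 0.5]
width: 64.2
```

Request:
step_arm(moves="0 0 0 0 0 0 0.6;0 0 0 0 0 0 0.5;0 0 0 0 0 0 0.4;0 0 0 0 0 0 0.4;0 0 0 0 0 0 0.4")

```text
clock: 6.3
eef_pos: [500.7, -94.9, 137.9]
tool_rot: [-1.571, -0.0, 0.089]
force: [0.1, -0.2, 0.1]
width: 34.3
```

Run:
```python
from h import *
p,P=shot("wrist","w5");print(P[2]);P=pose();print(P[2]["torque"],P[2]["tau"][6])
```

```text
{'clock': 6.3, 'qpos': array([-0.2347234 ,  0.57740863,  0.55023873,  1.98163523, -0.45607773,
        0.70541153,  0.68640102]), 'qd': array([ 1.67141248e-03,  3.89865182e-03, -1.21119035e-03,  1.32526860e-03,
       -1.87742691e-03, -8.60385332e-04, -4.03267634e-06]), 'tau': array([-9.60748672e-03, -4.40040565e+01,  6.61868960e+00, -1.34724346e+01,
        9.01064195e-03, -2.62290978e-04, -8.22028687e-04]), 'eef_pos': array([500.6597784 , -94.90064672, 137.90615243]), 'tool_rot': array([-1.57076227e+00, -3.18048232e-04,  8.89879660e-02]), 'force': array([ 0.09319447, -0.2152048 ,  0.05925416]), 'torque': array([ 0.01250404, -0.02608905, -0.01797131]), 'width': 34.254048852901605}
[-0.01694603 -0.06500565  0.00048511] -0.0006420943282137159
```

View pics/w5.png

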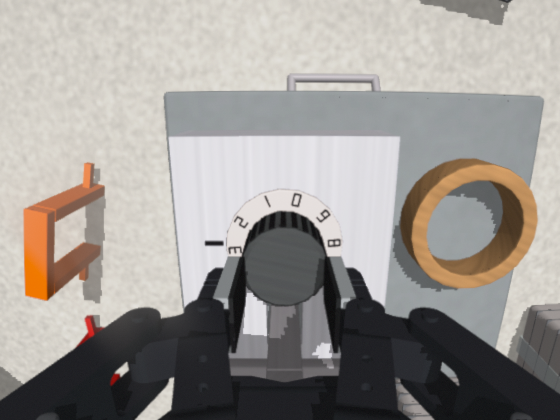

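Run:
```python
from h import *
p,P=shot("wrist","w6"); im=p["color"]
k=4;x0,y0=215,180
o=cv2.resize(im,None,fx=k,fy=k,interpolation=cv2.INTER_CUBIC)[y0*k:y0*k+600,x0*k:x0*k+600]
def pl(pts,col):
    q=[(proj(p,P,X)+.5)*k-[x0*k,y0*k] for X in pts]; cv2.polylines(o,[np.int32(q)],True,col,1)
def T(x,y,z): return P[1]@np.array([x,y,z])+P[0]
for s in(17,-17):
    pl([T(s,-8,11),T(s,-8,-11),T(s,-30,-11),T(s,-30,11)],(0,0,255))
for z,r in((163,20),(135,31)): pl([[501.2+r*np.cos(a),-95+r*np.sin(a),z] for a in np.linspace(0,6.28,60)],(0,255,0))
cv2.imwrite("pics/w6o.png",o)
p,P=shot("side","s6"); cv2.imwrite("pics/s6c.png",cv2.resize(p["color"][150:300,220:380],None,fx=4,fy=4,interpolation=cv2.INTER_CUBIC))
```

```text
(no output)
```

View pics/w6o.png

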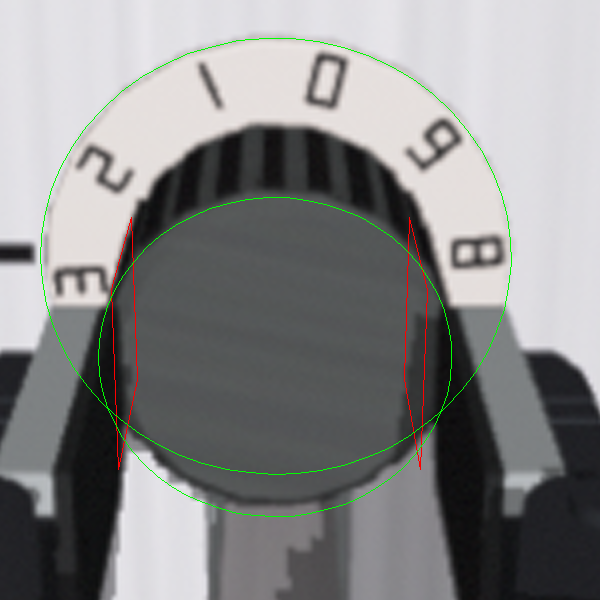

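View pics/s6c.png

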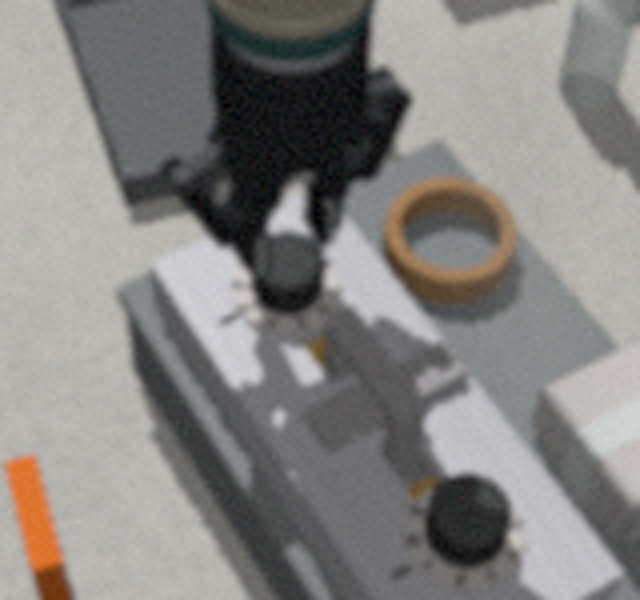

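Run:
```python
from h import *
p,P=shot("wrist","w7"); T=np.array(p["T_tool_cam"]);print(np.round(T,3),P[0])
f=210/np.tan(np.radians(p["vertical_fov"])/2)
for uv in [(242.5,256),(327.5,256)]:
    s=(np.array(uv)-[p["cx"],p["cy"]])/f; v=T[:3,:3]@[*s,1]; c=T[:3,3]
    for z in(11,0,-11,-20): k=(z-c[2])/v[2]; print(uv,z,c+k*v)
print(pose()[0])
```

```text
[[   1.       0.      -0.       1.025]
 [   0.      -0.288    0.958 -172.929]
 [   0.      -0.958   -0.288   73.792]
 [   0.       0.       0.       1.   ]] [500.54694063 -94.91287395 137.71285539]
(242.5, 256) 11 [-16.4831589  -34.03382836  11.        ]
(242.5, 256) 0 [-19.55025807  -9.70195429   0.        ]
(242.5, 256) -11 [-22.61735724  14.62991978 -11.        ]
(242.5, 256) -20 [-25.12680202  34.53781675 -20.        ]
(327.5, 256) 11 [ 19.1447517  -34.00178602  11.        ]
(327.5, 256) 0 [22.31902491 -9.66429871  0.        ]
(327.5, 256) -11 [ 25.49329813  14.67318861 -11.        ]
(327.5, 256) -20 [ 28.09043076  34.58567823 -20.        ]
[500.52887505 -94.8930966  137.67202734]
```

Run:
```python
from h import *
p,P=shot("side","s8")
for y in(0,-10,-20,-34):
    for s in(-17,17): print(y,s,np.round(proj(p,P,P[1]@np.array([s,y,0])+P[0]),1))
for t in["left_dial"]:
    print(proj(p,P,[501.2,-95,163]),proj(p,P,[501.2,-95,135]))
k=6;x0,y0=250,160
cv2.imwrite("pics/s8c.png",cv2.resize(p["color"][y0:y0+90,x0:x0+100],None,fx=k,fy=k,interpolation=cv2.INTER_CUBIC))
```

```text
0 -17 [285.2 224.1]
0 17 [298.2 217.9]
-10 -17 [285.2 221.5]
-10 17 [298.3 215.2]
-20 -17 [285.2 218.8]
-20 17 [298.4 212.6]
-34 -17 [285.1 215. ]
-34 17 [298.6 208.7]
[292.16679594 214.16495148] [292.03868295 221.58727449]
```

View pics/s8c.png

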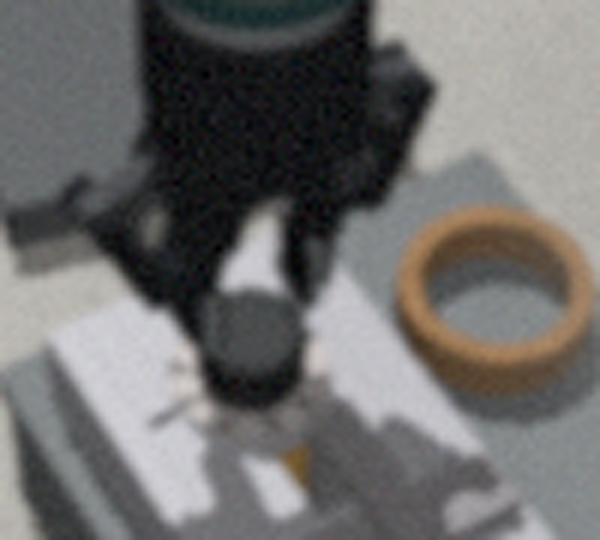

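Request:
step_arm(moves="0 0 0 0 0 0 0.3;0 0 0 0 0 0 0.3")

```text
clock: 6.75
eef_pos: [500.5, -94.9, 137.7]
tool_rot: [-1.571, 0.0, 0.089]
force: [0.7, -0.6, -0.7]
width: 25.8
```

Run:
```python
from h import *
p,P=shot("wrist","w9");print(P[2]["force"],P[2]["torque"],P[2]["width"],P[0])
k=3;x0,y0=190,170
cv2.imwrite("pics/w9c.png",cv2.resize(p["color"][y0:y0+190,x0:x0+200],None,fx=k,fy=k,interpolation=cv2.INTER_CUBIC))
```

```text
[ 0.69747863 -0.64948651 -0.73171704] [-0.01096519 -0.03913954  0.01492843] 25.843878351206868 [500.52305094 -94.91519786 137.65678818]
```

View pics/w9c.png

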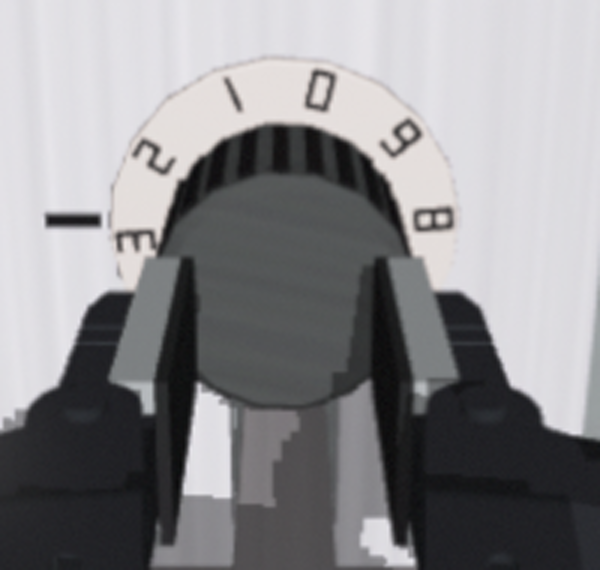

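The pads stand above the grip (tips about 34 mm behind the reported TCP), so nothing is gripped yet. I'll open and go lower in watched steps.

Request:
step_arm(moves="0 0 0 0 0 0 0.7;0 0 0 0 0 0 0.7;0 0 0 0 0 0 0.7;0 0 0 0 0 0 0.7;0 0.3 0 0 0 0 0.7;0 0 0 0 0 0 0.7")

```text
clock: 7.4
eef_pos: [499.5, -94.5, 121.6]
tool_rot: [-1.57, 0.003, 0.089]
force: [-0.6, 0.2, -0.1]
width: 59.9
```

Run:
```python
from h import *
p,P=shot("wrist","w10");print(P[2]["force"],P[2]["torque"],P[2]["width"],P[0])
cv2.imwrite("pics/w10c.png",cv2.resize(p["color"][150:400,130:430],None,fx=2,fy=2,interpolation=cv2.INTER_CUBIC))
p,P=shot("side","s10")
k=6;x0,y0=250,160
cv2.imwrite("pics/s10c.png",cv2.resize(p["color"][y0:y0+90,x0:x0+100],None,fx=k,fy=k,interpolation=cv2.INTER_CUBIC))
```

```text
[-0.59592191  0.15763902 -0.06337295] [0.04561808 0.0354658  0.02194685] 59.89212915555732 [499.50253034 -94.46850884 121.63963459]
```

View pics/w10c.png

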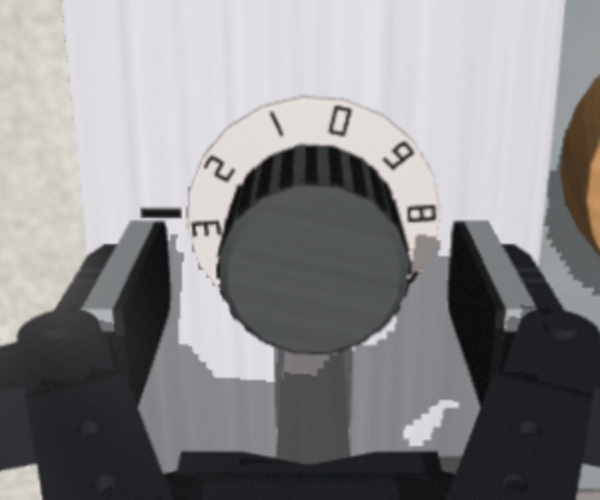

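View pics/s10c.png

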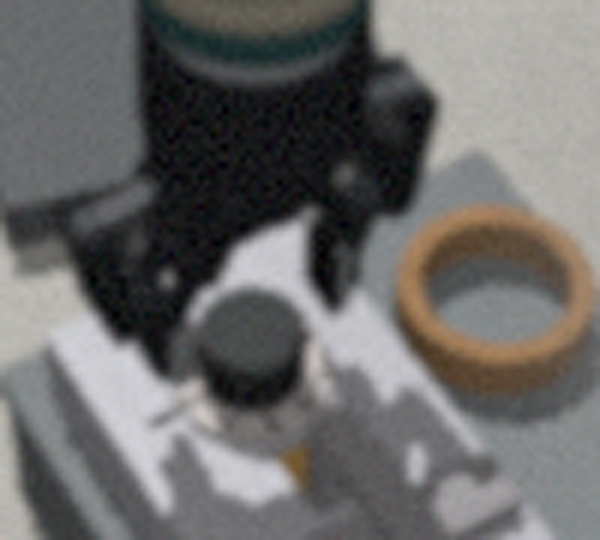

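Request:
step_arm(moves="0 0.15 0 0 0 0 0.7;0 0.13 0 0 0 0 0.7;0 0 0 0 0 0 0.7;0 0 0 0 0 0 0.7")

```text
clock: 7.9
eef_pos: [500.4, -95.0, 108.5]
tool_rot: [-1.571, 0.001, 0.089]
force: [0.1, -0.4, 0.8]
width: 59.6
```

Request:
step_arm(moves="0 0 0 0 0 0 0.5;0 0 0 0 0 0 0.3;0 0 0 0 0 0 0.3;0 0 0 0 0 0 0.2")

```text
clock: 8.3
eef_pos: [500.7, -95.0, 109.2]
tool_rot: [-1.571, -0.001, 0.089]
force: [-0.2, 0.2, 5.9]
width: 38.3
```

Run:
```python
from h import *
p,P=shot("wrist","w11");print(P[2]["force"],P[2]["torque"],P[2]["width"],P[0],P[2]["tau"][6])
for i in range(4):
    get_image("top"); s=ctrl.read_state(); print(s["torque"],s["tau"][6],s["tool_rot"],s["width"])
cv2.imwrite("pics/w11c.png",cv2.resize(p["color"][150:400,130:430],None,fx=2,fy=2,interpolation=cv2.INTER_CUBIC))
```

```text
[-0.24593121  0.18164038  5.85158719] [-0.01830982  0.3641334  -0.01804187] 38.28470219979909 [500.69143105 -95.02029551 109.15773612] 0.013076650793664157
[-0.05547548  0.30535736  0.00427301] 0.013184464769437909 [-1.57071283e+00 -5.32259668e-04  8.88602880e-02] 37.78744461158524
[-0.0436388   0.35033948 -0.02186527] 0.013086845283396542 [-1.57069396e+00 -4.88804902e-04  8.88758936e-02] 38.22171875771793
[ 0.04708361  0.36875723 -0.03274992] 0.013052936119493097 [-1.57072174e+00 -5.01142490e-04  8.88184418e-02] 38.11504579945355
[ 0.02797141  0.36474382 -0.00371397] 0.012965253554284573 [-1.57073058e+00 -4.91317965e-04  8.88594011e-02] 37.84139102133637
```

View pics/w11c.png

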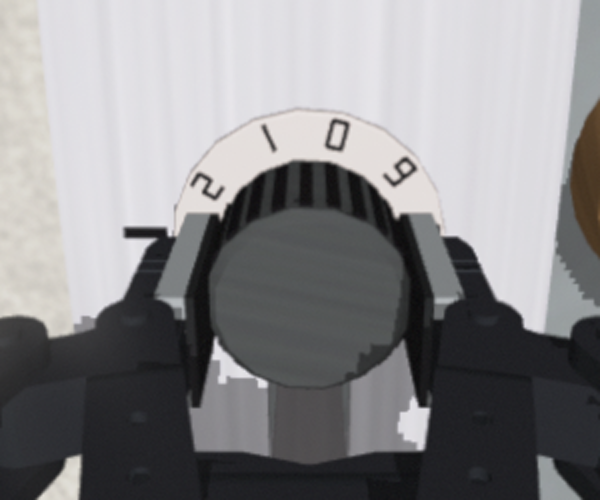

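Request:
step_arm(moves="0 0 0 0 -0.3 0 0.2;0 0 0 0 -0.4 0 0.2;0 0 0 0 -0.4 0 0.2;0 0 0 0 -0.4 0 0.2;0 0 0 0 -0.4 0 0.2;0 0 0 0 -0.4 0 0.2;0 0 0 0 0 0 0.2")

```text
clock: 9.25
eef_pos: [500.5, -95.1, 109.1]
tool_rot: [-1.571, -0.0, 0.366]
force: [-1.7, 0.3, 6.1]
width: 38.1
```

```bash
cat > st.py <<'E'
from h import *
import sys
s=ctrl.read_state(); print(s["clock"],"tau",np.round(s["tau"][4:],3),"rot",np.round(s["tool_rot"],4),"F",np.round(s["force"],1),"T",np.round(s["torque"],3),"w",round(s["width"],1),np.round(s["eef_pos"],1))
if len(sys.argv)>1:
    p,P=shot("wrist",sys.argv[1]); cv2.imwrite(f"pics/{sys.argv[1]}c.png",cv2.resize(p["color"][150:400,130:430],None,fx=2,fy=2,interpolation=cv2.INTER_CUBIC))
E
python3 st.py w12
```

```text
9.25 tau [-0.224 -0.514  0.053] rot [-1.5707e+00 -3.0000e-04  3.6600e-01] F [-1.7  0.3  6.1] T [0.04  0.366 0.137] w 38.1 [500.5 -95.1 109.1]
```

View pics/w12c.png

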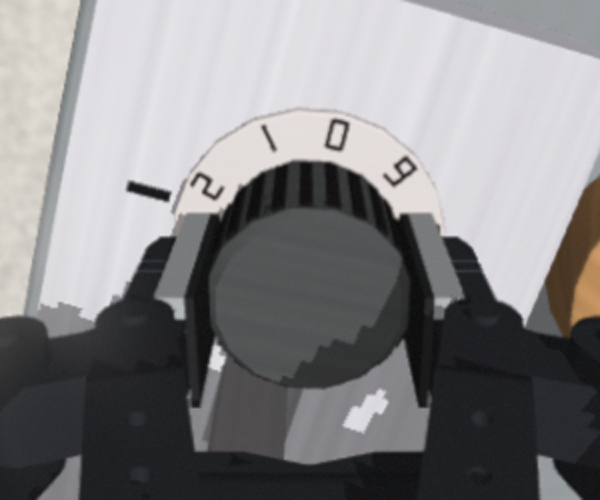

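Request:
step_arm(moves="0 0 0 0 -0.5 0 0.2;0 0 0 0 -0.5 0 0.2;0 0 0 0 -0.5 0 0.2;0 0 0 0 -0.5 0 0.2;0 0 0 0 -0.5 0 0.2;0 0 0 0 -0.5 0 0.2;0 0 0 0 -0.5 0 0.2;0 0 0 0 -0.5 0 0.2;0 0 0 0 -0.5 0 0.2;0 0 0 0 -0.5 0 0.2;0 0 0 0 0 0 0.2")

```text
clock: 10.4
eef_pos: [500.3, -95.2, 109.1]
tool_rot: [-1.571, 0.0, 0.966]
force: [-1.5, -0.2, 5.9]
width: 38.1
```

```bash
python3 st.py w13
```

```text
10.4 tau [-0.252 -0.624  0.102] rot [-1.5707  0.      0.9661] F [-1.5 -0.2  5.9] T [-0.058  0.446  0.131] w 38.1 [500.3 -95.2 109.1]
```

View pics/w13c.png

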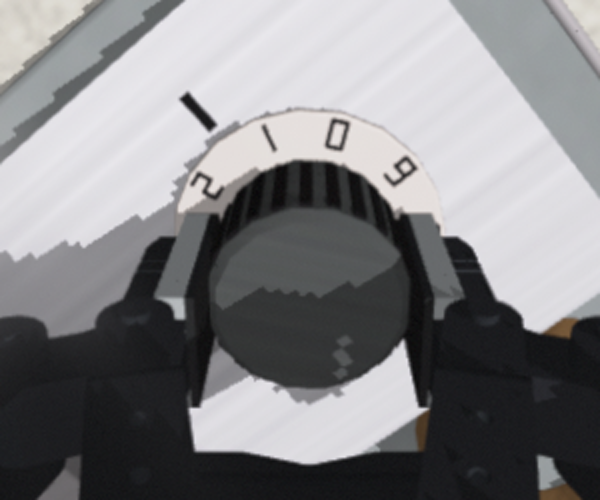

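Request:
step_arm(moves="0 0 0 0 -0.2 0 0.2;0 0 0 0 -0.2 0 0.2;0 0 0 0 0 0 0.2")

```text
clock: 10.75
eef_pos: [500.2, -95.3, 109.1]
tool_rot: [-1.571, 0.0, 1.013]
force: [-2.0, -0.7, 6.6]
width: 38.1
```

```bash
python3 st.py
```

```text
10.75 tau [-0.243 -0.63   0.027] rot [-1.5706e+00  2.0000e-04  1.0130e+00] F [-2.  -0.7  6.6] T [-0.124  0.454  0.119] w 38.1 [500.2 -95.3 109.1]
```

Request:
step_arm(moves="0 0 0 0 -0.2 0 0.2;0 0 0 0 -0.2 0 0.2;0 0 0 0 0 0 0.2")

```text
clock: 11.05
eef_pos: [500.2, -95.3, 109.1]
tool_rot: [-1.571, 0.0, 1.061]
force: [-1.6, 0.1, 5.7]
width: 37.8
```

```bash
python3 st.py
```

```text
11.05 tau [-0.247 -0.636  0.027] rot [-1.5707e+00  2.0000e-04  1.0610e+00] F [-1.6  0.1  5.7] T [-0.148  0.455  0.042] w 37.8 [500.2 -95.3 109.1]
```

Request:
step_arm(moves="0 0 0 0 -0.2 0 0.2;0 0 0 0 -0.2 0 0.2")

```text
clock: 11.25
eef_pos: [500.2, -95.3, 109.1]
tool_rot: [-1.571, 0.0, 1.109]
force: [-2.0, -0.4, 6.0]
width: 37.9
```

```bash
cat > tq.py <<'E'
from h import *
import sys
a=[]
for i in range(int(sys.argv[1]) if len(sys.argv)>1 else 3):
    s=ctrl.read_state(); a.append([*s["torque"],s["tau"][6],s["tool_rot"][2],*s["force"]]); get_image("wrist")
a=np.array(a); print(s["clock"],"Tz",np.round(a[:,2],3),"mean T",np.round(a.mean(0)[:3],3),"tau7",np.round(a[:,3],3),"yaw",np.round(a[:,4],4),"F",np.round(a.mean(0)[5:],1))
E
python3 tq.py
```

```text
11.35 Tz [-0.114 -0.052  0.063] mean T [-0.132  0.481 -0.034] tau7 [-0.058  0.085  0.027] yaw [1.109  1.11   1.1089] F [-2.3 -0.7  5.9]
```

Request:
step_arm(moves="0 0 0 0 -0.1 0 0.2;0 0 0 0 -0.1 0 0.2")

```text
clock: 11.6
eef_pos: [500.2, -95.3, 109.1]
tool_rot: [-1.571, 0.0, 1.133]
force: [-1.3, -0.4, 5.6]
width: 38.2
```

```bash
python3 tq.py 4
```

```text
11.75 Tz [-0.123 -0.058  0.01  -0.06 ] mean T [-0.103  0.475 -0.058] tau7 [0.032 0.096 0.067 0.024] yaw [1.1326 1.133  1.1324 1.1324] F [-2.  -0.6  5.8]
```

Request:
step_arm(moves="0 0 0 0 -0.1 0 0.2;0 0 0 0 -0.1 0 0.2")

```text
clock: 12.0
eef_pos: [500.2, -95.4, 109.1]
tool_rot: [-1.571, 0.0, 1.156]
force: [-3.0, -0.6, 6.3]
width: 37.8
```

```bash
python3 tq.py 3
```

```text
12.1 Tz [-0.071 -0.089  0.002] mean T [-0.138  0.491 -0.053] tau7 [0.031 0.096 0.067] yaw [1.1565 1.157  1.1565] F [-2.3 -0.4  6.2]
```

Request:
step_arm(moves="0 0 0 0 -0.15 0 0.2;0 0 0 0 -0.15 0 0.2")

```text
clock: 12.35
eef_pos: [500.2, -95.4, 109.2]
tool_rot: [-1.571, 0.0, 1.193]
force: [-2.0, -0.2, 5.6]
width: 38.1
```

```bash
python3 tq.py 2
```

```text
12.4 Tz [-0.09  -0.008] mean T [-0.198  0.483 -0.049] tau7 [-0.014  0.09 ] yaw [1.1927 1.1935] F [-1.9  0.   5.7]
```

Request:
step_arm(moves="0 0 0 0 -0.15 0 0.2;0 0 0 0 -0.15 0 0.2")

```text
clock: 12.65
eef_pos: [500.2, -95.4, 109.1]
tool_rot: [-1.571, 0.0, 1.229]
force: [-2.2, -0.6, 5.7]
width: 38.0
```

```bash
python3 tq.py 2
```

```text
12.7 Tz [-0.144 -0.053] mean T [-0.153  0.47  -0.099] tau7 [-0.013  0.09 ] yaw [1.2287 1.2294] F [-2.6 -1.   5.8]
```

Request:
step_arm(moves="0 0 0 0 -0.15 0 0.2;0 0 0 0 -0.15 0 0.2")

```text
clock: 12.95
eef_pos: [500.2, -95.4, 109.1]
tool_rot: [-1.571, 0.0, 1.265]
force: [-1.6, -0.2, 6.2]
width: 38.0
```

```bash
python3 tq.py 2
```

```text
13.0 Tz [-0.144 -0.021] mean T [-0.211  0.492 -0.083] tau7 [-0.013  0.09 ] yaw [1.2647 1.2654] F [-1.7 -0.3  6.1]
```

Request:
step_arm(moves="0 0 0 0 -0.15 0 0.2;0 0 0 0 -0.15 0 0.2")

```text
clock: 13.25
eef_pos: [500.2, -95.4, 109.1]
tool_rot: [-1.571, 0.0, 1.301]
force: [-2.7, -1.1, 6.1]
width: 38.4
```

```bash
python3 tq.py 2
```

```text
13.3 Tz [-0.099 -0.01 ] mean T [-0.178  0.44  -0.055] tau7 [-0.013  0.09 ] yaw [1.3006 1.3015] F [-2.2 -1.2  6.1]
```

Request:
step_arm(moves="0 0 0 0 -0.15 0 0.2;0 0 0 0 -0.15 0 0.2")

```text
clock: 13.55
eef_pos: [500.2, -95.5, 109.1]
tool_rot: [-1.571, 0.0, 1.337]
force: [-2.1, -0.5, 6.3]
width: 38.6
```

```bash
python3 tq.py 2
```

```text
13.6 Tz [-0.094 -0.01 ] mean T [-0.156  0.487 -0.052] tau7 [-0.013  0.09 ] yaw [1.3366 1.3374] F [-2.  -0.9  6. ]
```

Request:
step_arm(moves="0 0 0 0 -0.15 0 0.2;0 0 0 0 -0.15 0 0.2")

```text
clock: 13.85
eef_pos: [500.2, -95.4, 109.1]
tool_rot: [-1.571, 0.0, 1.373]
force: [-2.2, -1.0, 5.3]
width: 38.1
```

```bash
python3 tq.py 2
```

```text
13.9 Tz [-0.104 -0.059] mean T [-0.202  0.486 -0.082] tau7 [-0.014  0.09 ] yaw [1.3727 1.3734] F [-2.2 -0.8  6. ]
```

Request:
step_arm(moves="0 0 0 0 -0.15 0 0.2;0 0 0 0 -0.15 0 0.2")

```text
clock: 14.15
eef_pos: [500.2, -95.4, 109.1]
tool_rot: [-1.571, 0.0, 1.409]
force: [-3.1, -1.3, 6.5]
width: 37.8
```

```bash
python3 tq.py 2
```

```text
14.2 Tz [-0.121 -0.024] mean T [-0.177  0.476 -0.072] tau7 [-0.014  0.09 ] yaw [1.4087 1.4094] F [-3.  -1.3  6.6]
```

Request:
step_arm(moves="0 0 0 0 -0.15 0 0.2;0 0 0 0 -0.15 0 0.2")

```text
clock: 14.45
eef_pos: [500.2, -95.5, 109.1]
tool_rot: [-1.571, 0.0, 1.445]
force: [-1.9, -0.4, 6.5]
width: 37.9
```

```bash
python3 tq.py 2
```

```text
14.5 Tz [-0.105 -0.041] mean T [-0.219  0.452 -0.073] tau7 [-0.014  0.09 ] yaw [1.4446 1.4454] F [-2.2 -0.6  6.2]
```

Request:
step_arm(moves="0 0 0 0 -0.15 0 0.2;0 0 0 0 -0.15 0 0.2")

```text
clock: 14.75
eef_pos: [500.2, -95.5, 109.1]
tool_rot: [-1.57, 0.0, 1.481]
force: [-1.3, -1.2, 6.4]
width: 38.0
```

```bash
python3 tq.py 2
```

```text
14.8 Tz [-0.139 -0.053] mean T [-0.182  0.458 -0.096] tau7 [-0.014  0.09 ] yaw [1.4806 1.4813] F [-1.7 -1.   6.1]
```

Request:
step_arm(moves="0 0 0 0 -0.15 0 0.2;0 0 0 0 -0.15 0 0.2")

```text
clock: 15.05
eef_pos: [500.1, -95.5, 109.1]
tool_rot: [-1.57, 0.0, 1.516]
force: [-2.5, -1.6, 6.1]
width: 38.3
```

```bash
python3 tq.py 2; python3 st.py w20
```

```text
15.1 Tz [-0.43  -0.392] mean T [-0.21   0.491 -0.411] tau7 [0.29 0.4 ] yaw [1.5156 1.5162] F [-2.9 -0.9  5.8]
15.15 tau [ 0.038 -0.695  0.34 ] rot [-1.5705e+00  2.0000e-04  1.5153e+00] F [-2.6 -0.2  6.7] T [-0.199  0.43  -0.287] w 37.7 [500.2 -95.5 109.2]
```

View pics/w20c.png

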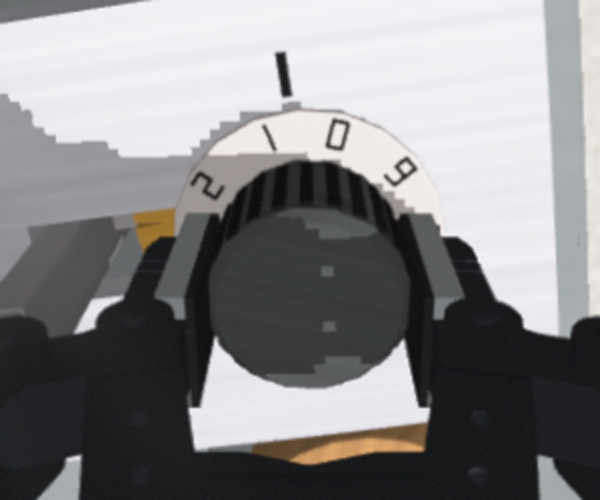

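The left stop was felt at yaw 1.482 (0.31 N m rise, about 9 N). The target for code 1 is yaw 0.854.

Request:
step_arm(moves="0 0 0 0 0.3 0 0.2;0 0 0 0 0.6 0 0.2;0 0 0 0 0.6 0 0.2;0 0 0 0 0.6 0 0.2;0 0 0 0 0.6 0 0.2;0 0 0 0 0.6 0 0.2;0 0 0 0 0.6 0 0.2;0 0 0 0 0.6 0 0.2;0 0 0 0 0.6 0 0.2;0 0 0 0 0.42 0 0.2;0 0 0 0 0 0 0.2")

```text
clock: 16.3
eef_pos: [500.3, -95.2, 109.1]
tool_rot: [-1.571, 0.0, 0.853]
force: [-2.2, 0.1, 6.1]
width: 37.9
```

```bash
python3 st.py w21
```

```text
16.3 tau [-0.172 -0.612 -0.065] rot [-1.5709e+00  4.0000e-04  8.5310e-01] F [-2.2  0.1  6.1] T [-0.099  0.452 -0.137] w 37.9 [500.3 -95.2 109.1]
```

View pics/w21c.png

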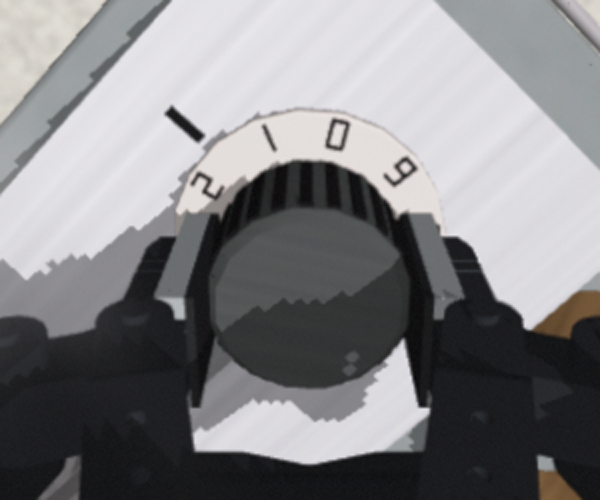

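Request:
step_arm(moves="0 0 0 0 0 0 0.7;0 0 0 0 0 0 0.7;0 0 0 0 0 0 0.7;0 0 0 0 0 0 0.7;0 -0.4 0 0 0 0 0.7;0 -0.6 0 0 0 0 0.7;0 -0.7 0 0 0 0 0.7;0 0 0 0 0.91 0 0.7;0 0 0 0 0.91 0 0.7;0 0 0 0 0.91 0 0.7;0 0 -0.5 0 0.91 0 0.7;0 0 -0.5 0 0.91 0 0.7;0 0 0 0 0.91 0 0.7;0 0 0 0 0.91 0 0.7;0 0 0 0 0 0 0.7")

```text
clock: 17.85
eef_pos: [523.1, -139.4, 193.4]
tool_rot: [-1.571, 0.001, 0.09]
force: [-0.8, 0.0, 0.2]
width: 59.6
```

```bash
python3 st.py w22
```

```text
17.85 tau [-0.092  0.015 -0.607] rot [-1.5711e+00  8.0000e-04  8.9700e-02] F [-0.8  0.   0.2] T [ 0.022 -0.032  0.014] w 59.6 [ 523.1 -139.4  193.4]
```

View pics/w22.png

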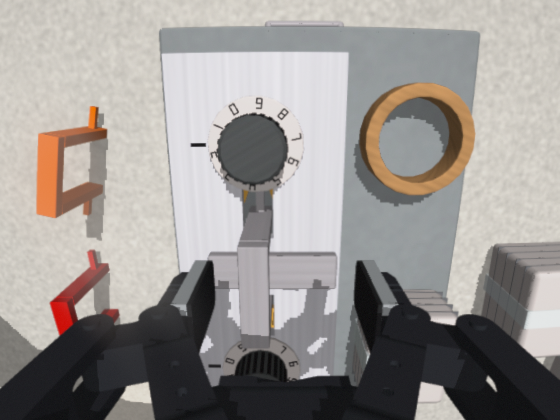

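Request:
step_arm(moves="-0.1 0 -0.65 0 0 0 0.7;-0.1 0 -0.65 0 0 0 0.7;-0.1 0 -0.65 0 0 0 0.7;-0.05 0 -0.65 0 0 0 0.7;0 0.4 0 0 0 0 0.7;0 0 0 0 0 0 0.7;0 0 0 0 0 0 0.7")

```text
clock: 18.6
eef_pos: [517.5, -269.3, 173.5]
tool_rot: [-1.569, 0.001, 0.092]
force: [0.7, 0.8, -0.1]
width: 59.7
```

Run:
```python
from h import *
p,P=shot("wrist","w23"); print(P[0],P[2]["tool_rot"])
k=2;x0,y0=130,130
o=cv2.resize(p["color"],None,fx=k,fy=k,interpolation=cv2.INTER_CUBIC)[y0*k:y0*k+540,x0*k:x0*k+600]
def pl(pts,col):
    q=[(proj(p,P,X)+.5)*k-[x0*k,y0*k] for X in pts]; cv2.polylines(o,[np.int32(q)],True,col,1)
for z,r in((163,20),(135,31)): pl([[517+r*np.cos(a),-270.5+r*np.sin(a),z] for a in np.linspace(0,6.28,60)],(0,255,0))
cv2.imwrite("pics/w23o.png",o)
```

```text
[ 517.46178229 -269.33692355  173.4649235 ] [-1.56927046e+00  8.03986336e-04  9.23319104e-02]
```

View pics/w23o.png

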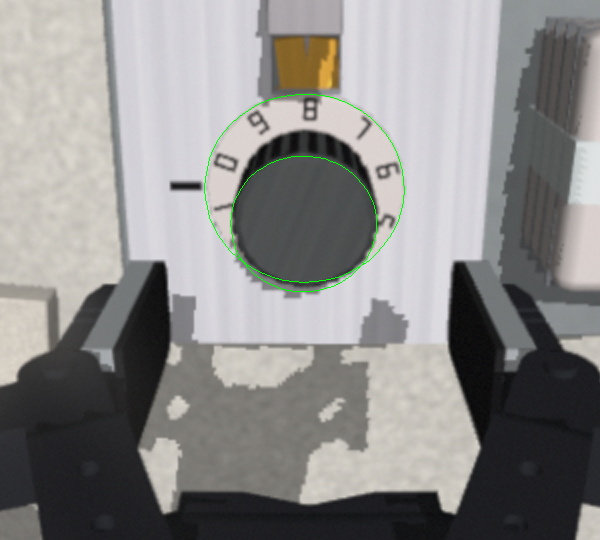

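Request:
step_arm(moves="0 0.4 0 0 0 0 0.7;0 0.4 0 0 0 0 0.7;0 0.3 0 0 0 0 0.7;0 0.17 0 0 0 0 0.7;0 0 0 0 0 0 0.7;0 0 0 0 0 0 0.7")

```text
clock: 19.25
eef_pos: [518.2, -270.4, 111.0]
tool_rot: [-1.571, -0.001, 0.091]
force: [-0.7, -0.4, -0.8]
width: 59.7
```

```bash
python3 st.py w24
```

```text
19.25 tau [-0.002  0.024  0.005] rot [-1.5714e+00 -1.0000e-03  9.1000e-02] F [-0.7 -0.4 -0.8] T [ 0.016 -0.021  0.026] w 59.7 [ 518.2 -270.4  111. ]
```

View pics/w24c.png

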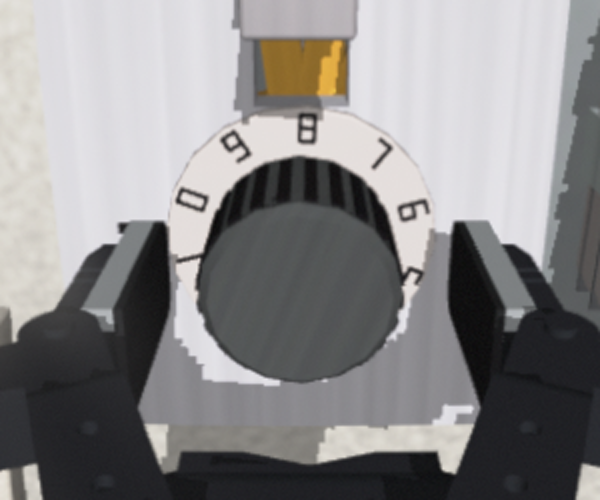

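Request:
step_arm(moves="-0.025 0 0 0 0 0 0.6;0 0 0 0 0 0 0.5;0 0 0 0 0 0 0.3;0 0 0 0 0 0 0.3;0 0 0 0 0 0 0.2;0 0 0 0 0 0 0.2")

```text
clock: 19.9
eef_pos: [516.5, -270.8, 111.2]
tool_rot: [-1.571, -0.001, 0.09]
force: [-0.7, 0.3, 5.4]
width: 37.6
```

```bash
python3 st.py w25
```

```text
19.9 tau [-0.083 -0.48   0.017] rot [-1.571e+00 -1.000e-03  9.000e-02] F [-0.7  0.3  5.4] T [ 0.195  0.268 -0.023] w 37.6 [ 516.5 -270.8  111.2]
```

View pics/w25c.png

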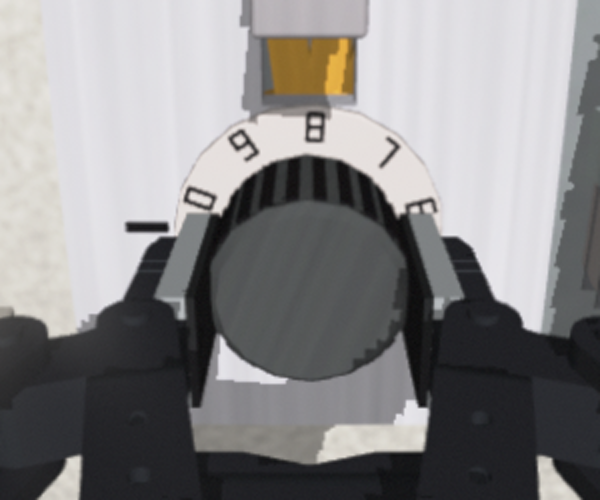

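Request:
step_arm(moves="0 0 0 0 -0.4 0 0.2;0 0 0 0 -0.5 0 0.2;0 0 0 0 -0.5 0 0.2;0 0 0 0 -0.5 0 0.2;0 0 0 0 -0.3 0 0.2;0 0 0 0 0 0 0.2")

```text
clock: 20.55
eef_pos: [516.5, -270.8, 111.1]
tool_rot: [-1.571, -0.001, 0.354]
force: [-0.8, 0.6, 5.5]
width: 37.7
```

```bash
python3 tq.py 2
```

```text
20.6 Tz [0.132 0.147] mean T [0.151 0.301 0.139] tau7 [ 0.044 -0.082] yaw [0.3544 0.3539] F [-1.1  0.7  5.8]
```

Request:
step_arm(moves="0 0 0 0 -0.15 0 0.2;0 0 0 0 -0.15 0 0.2")

```text
clock: 20.85
eef_pos: [516.5, -270.8, 111.2]
tool_rot: [-1.571, -0.001, 0.39]
force: [-1.4, 0.0, 7.0]
width: 37.9
```

```bash
python3 tq.py 2
```

```text
20.9 Tz [-0.085 -0.055] mean T [ 0.171  0.358 -0.07 ] tau7 [-0.021  0.1  ] yaw [0.3897 0.3905] F [-1.7  0.   6.7]
```

Same baseline pattern as the left dial (-0.02, 0.10). I'll go on one step at a time.

Request:
step_arm(moves="0 0 0 0 -0.15 0 0.2;0 0 0 0 -0.15 0 0.2")

```text
clock: 21.15
eef_pos: [516.5, -270.8, 111.2]
tool_rot: [-1.571, -0.001, 0.426]
force: [-0.4, 1.4, 6.1]
width: 38.1
```

```bash
python3 tq.py 2
```

```text
21.2 Tz [-0.085 -0.011] mean T [ 0.207  0.349 -0.048] tau7 [-0.021  0.1  ] yaw [0.4256 0.4264] F [-0.8  0.9  5.8]
```

Request:
step_arm(moves="0 0 0 0 -0.15 0 0.2;0 0 0 0 -0.15 0 0.2")

```text
clock: 21.45
eef_pos: [516.5, -270.8, 111.1]
tool_rot: [-1.571, -0.001, 0.462]
force: [-0.4, 0.9, 6.2]
width: 38.0
```

```bash
python3 tq.py 2
```

```text
21.5 Tz [-0.133 -0.102] mean T [ 0.178  0.333 -0.118] tau7 [-0.021  0.1  ] yaw [0.4616 0.4624] F [-1.   0.9  6. ]
```

Request:
step_arm(moves="0 0 0 0 -0.15 0 0.2;0 0 0 0 -0.15 0 0.2")

```text
clock: 21.75
eef_pos: [516.5, -270.8, 111.2]
tool_rot: [-1.571, -0.001, 0.498]
force: [-2.5, 1.5, 6.7]
width: 37.6
```

```bash
python3 tq.py 2
```

```text
21.8 Tz [-0.124 -0.096] mean T [ 0.181  0.343 -0.11 ] tau7 [-0.021  0.1  ] yaw [0.4977 0.4985] F [-1.9  0.7  6.1]
```

Request:
step_arm(moves="0 0 0 0 -0.15 0 0.2;0 0 0 0 -0.15 0 0.2")

```text
clock: 22.05
eef_pos: [516.4, -270.8, 111.2]
tool_rot: [-1.571, -0.001, 0.534]
force: [-0.7, 0.8, 6.2]
width: 37.6
```

```bash
python3 tq.py 2
```

```text
22.1 Tz [-0.11  -0.021] mean T [ 0.152  0.342 -0.065] tau7 [-0.021  0.1  ] yaw [0.5336 0.5344] F [-0.8  1.2  6. ]
```

Request:
step_arm(moves="0 0 0 0 -0.15 0 0.2;0 0 0 0 -0.15 0 0.2")

```text
clock: 22.35
eef_pos: [516.4, -270.8, 111.1]
tool_rot: [-1.571, -0.001, 0.57]
force: [-1.1, 1.6, 7.1]
width: 37.8
```

```bash
python3 tq.py 2
```

```text
22.4 Tz [-0.12  -0.024] mean T [ 0.168  0.315 -0.072] tau7 [-0.021  0.1  ] yaw [0.5696 0.5704] F [-1.6  1.   6.9]
```

Request:
step_arm(moves="0 0 0 0 -0.15 0 0.2;0 0 0 0 -0.15 0 0.2")

```text
clock: 22.65
eef_pos: [516.4, -270.8, 111.2]
tool_rot: [-1.571, -0.001, 0.606]
force: [-1.8, 0.6, 5.3]
width: 37.9
```

```bash
python3 tq.py 2
```

```text
22.7 Tz [-0.128 -0.039] mean T [ 0.164  0.299 -0.083] tau7 [-0.021  0.1  ] yaw [0.6056 0.6064] F [-1.4  0.9  6. ]
```

Request:
step_arm(moves="0 0 0 0 -0.15 0 0.2;0 0 0 0 -0.15 0 0.2")

```text
clock: 22.95
eef_pos: [516.4, -270.8, 111.1]
tool_rot: [-1.571, -0.001, 0.642]
force: [-2.2, 0.2, 5.9]
width: 37.8
```

```bash
python3 tq.py 2
```

```text
23.0 Tz [-0.103 -0.057] mean T [ 0.142  0.341 -0.08 ] tau7 [-0.021  0.1  ] yaw [0.6416 0.6424] F [-1.5  0.8  5.6]
```

Request:
step_arm(moves="0 0 0 0 -0.15 0 0.2;0 0 0 0 -0.15 0 0.2")

```text
clock: 23.25
eef_pos: [516.4, -270.8, 111.1]
tool_rot: [-1.571, -0.0, 0.678]
force: [-2.4, 0.1, 5.8]
width: 37.9
```

```bash
python3 tq.py 2
```

```text
23.3 Tz [-0.112 -0.032] mean T [ 0.164  0.331 -0.072] tau7 [-0.021  0.1  ] yaw [0.6776 0.6784] F [-2.2  0.8  5.9]
```

Request:
step_arm(moves="0 0 0 0 -0.15 0 0.2;0 0 0 0 -0.15 0 0.2")

```text
clock: 23.55
eef_pos: [516.4, -270.8, 111.1]
tool_rot: [-1.571, -0.0, 0.714]
force: [-1.7, 0.7, 5.9]
width: 38.1
```

```bash
python3 tq.py 2
```

```text
23.6 Tz [-0.168 -0.072] mean T [ 0.185  0.331 -0.12 ] tau7 [-0.021  0.1  ] yaw [0.7136 0.7143] F [-1.7  1.   6. ]
```

Request:
step_arm(moves="0 0 0 0 -0.15 0 0.2;0 0 0 0 -0.15 0 0.2")

```text
clock: 23.85
eef_pos: [516.4, -270.8, 111.1]
tool_rot: [-1.571, -0.0, 0.75]
force: [-0.8, 1.1, 6.5]
width: 38.0
```

```bash
python3 tq.py 2
```

```text
23.9 Tz [-0.093 -0.092] mean T [ 0.211  0.352 -0.093] tau7 [-0.021  0.1  ] yaw [0.7496 0.7503] F [-1.4  0.6  6.1]
```

Request:
step_arm(moves="0 0 0 0 -0.15 0 0.2;0 0 0 0 -0.15 0 0.2")

```text
clock: 24.15
eef_pos: [516.4, -270.8, 111.1]
tool_rot: [-1.571, -0.0, 0.786]
force: [-2.7, 1.1, 7.2]
width: 38.2
```

```bash
python3 tq.py 2
```

```text
24.2 Tz [-0.122 -0.084] mean T [ 0.163  0.289 -0.103] tau7 [-0.021  0.1  ] yaw [0.7856 0.7863] F [-1.6  0.8  6.6]
```

Request:
step_arm(moves="0 0 0 0 -0.15 0 0.2;0 0 0 0 -0.15 0 0.2")

```text
clock: 24.45
eef_pos: [516.4, -270.8, 111.2]
tool_rot: [-1.572, -0.0, 0.822]
force: [-0.4, 1.2, 5.0]
width: 38.0
```

```bash
python3 tq.py 2; python3 st.py w26
```

```text
24.5 Tz [-0.128 -0.042] mean T [ 0.171  0.354 -0.085] tau7 [-0.021  0.1  ] yaw [0.8216 0.8223] F [-1.2  1.   5.4]
24.55 tau [-0.03  -0.585  0.078] rot [-1.5715e+00 -4.0000e-04  8.2150e-01] F [-0.8  1.8  5.8] T [ 0.204  0.363 -0.028] w 38.0 [ 516.4 -270.8  111.2]
```

View pics/w26c.png

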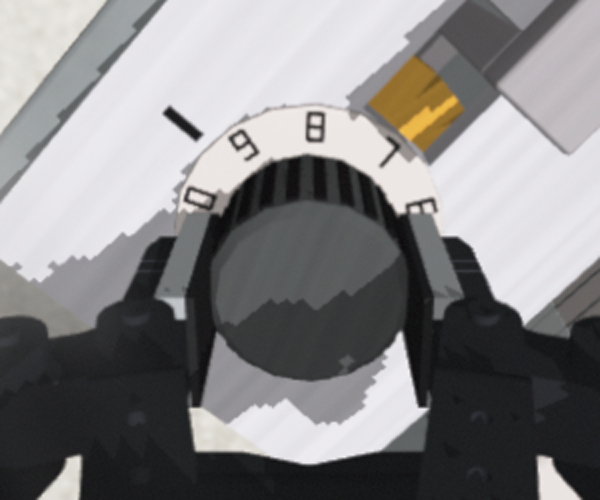

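Dial 8 stays at top centre, so it turns with the gripper; no stop yet (turned 0.73 so far).

Request:
step_arm(moves="0 0 0 0 -0.15 0 0.2;0 0 0 0 -0.15 0 0.2")

```text
clock: 24.8
eef_pos: [516.4, -270.8, 111.2]
tool_rot: [-1.572, -0.0, 0.858]
force: [-0.9, 1.3, 6.7]
width: 38.0
```

```bash
python3 tq.py 2
```

```text
24.85 Tz [-0.157 -0.058] mean T [ 0.163  0.346 -0.107] tau7 [-0.021  0.1  ] yaw [0.8575 0.8583] F [-1.   0.9  6.5]
```

Request:
step_arm(moves="0 0 0 0 -0.15 0 0.2;0 0 0 0 -0.15 0 0.2")

```text
clock: 25.1
eef_pos: [516.4, -270.9, 111.1]
tool_rot: [-1.572, -0.0, 0.893]
force: [-1.2, 0.1, 7.1]
width: 37.6
```

```bash
python3 tq.py 2
```

```text
25.15 Tz [-0.281 -0.18 ] mean T [ 0.201  0.332 -0.231] tau7 [0.119 0.25 ] yaw [0.8932 0.8938] F [-0.9  0.2  6.7]
```

Request:
step_arm(moves="0 0 0 0 -0.05 0 0.2;0 0 0 0 -0.05 0 0.2")

```text
clock: 25.4
eef_pos: [516.5, -270.9, 111.2]
tool_rot: [-1.572, -0.0, 0.904]
force: [-2.8, 0.7, 6.1]
width: 37.6
```

```bash
python3 tq.py 2
```

```text
25.45 Tz [-0.339 -0.332] mean T [ 0.204  0.26  -0.336] tau7 [0.31  0.346] yaw [0.9042 0.9044] F [-2.   0.6  6. ]
```

Request:
step_arm(moves="0 0 0 0 0.3 0 0.2;0 0 0 0 0.6 0 0.2;0 0 0 0 0.6 0 0.2;0 0 0 0 0.6 0 0.2;0 0 0 0 0.6 0 0.2;0 0 0 0 0.6 0 0.2;0 0 0 0 0.6 0 0.2;0 0 0 0 0.6 0 0.2;0 0 0 0 0.6 0 0.2;0 0 0 0 0.6 0 0.2;0 0 0 0 0.6 0 0.2;0 0 0 0 0.6 0 0.2;0 0 0 0 0.6 0 0.2;0 0 0 0 0.6 0 0.2;0 0 0 0 0.6 0 0.2;0 0 0 0 0.6 0 0.2;0 0 0 0 0.6 0 0.2;0 0 0 0 0.6 0 0.2;0 0 0 0 0.2 0 0.2;0 0 0 0 0 0 0.2")

```text
clock: 27.5
eef_pos: [516.6, -270.8, 111.1]
tool_rot: [-1.571, -0.001, -0.379]
force: [-0.9, 0.9, 7.4]
width: 38.1
```

```bash
python3 st.py w27
```

```text
27.5 tau [-0.129 -0.529 -0.042] rot [-1.5708e+00 -9.0000e-04 -3.7890e-01] F [-0.9  0.9  7.4] T [ 0.226  0.38  -0.04 ] w 38.1 [ 516.6 -270.8  111.1]
```

View pics/w27c.png

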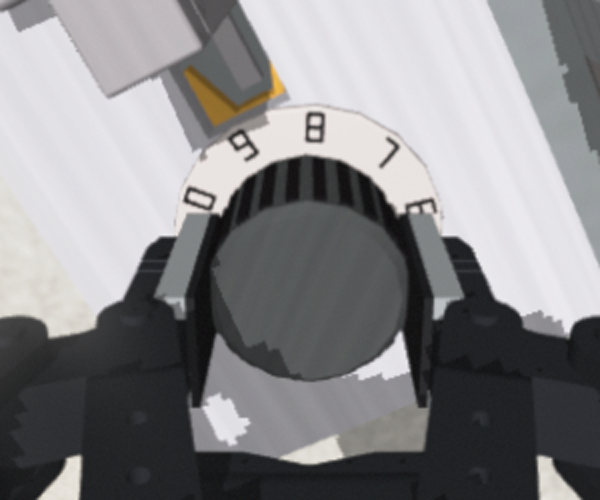

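Request:
step_arm(moves="0 0 0 0 0 0 0.7;0 0 0 0 0 0 0.7;0 0 0 0 0 0 0.7;0 0 0 0 0 0 0.7;0 -0.4 0 0 0 0 0.7;0 -0.6 0 0 0 0 0.7;0 -0.7 0 0 0 0 0.7;0 0 0 0 -0.97 0 0.7;0 0 0 0 -0.97 0 0.7;0 0 0 0 -0.97 0 0.6;0 0 0 0 -0.97 0 0.6;0 0 0.45 0 0 0 0.5;0 0 0.45 0 0 0 0.5;0 0 0.45 0 0 0 0.5;0 0 0.42 0 0 0 0.5;0 0 0 0 0 0 0.5;0 0 0 0 0 0 0.5")

```text
clock: 29.25
eef_pos: [508.7, -182.6, 195.3]
tool_rot: [-1.571, -0.0, 0.089]
force: [-0.6, -0.5, 0.1]
width: 42.8
```

Run:
```python
from h import *
p,P=shot("wrist","w30"); print(P[0],P[2]["tool_rot"],P[2]["force"],P[2]["width"])
k=2;x0,y0=130,130
o=cv2.resize(p["color"],None,fx=k,fy=k,interpolation=cv2.INTER_CUBIC)[y0*k:y0*k+540,x0*k:x0*k+600]
def pl(pts,col):
    q=[(proj(p,P,X)+.5)*k-[x0*k,y0*k] for X in pts]; cv2.polylines(o,[np.int32(q)],True,col,1)
c=np.array([508.8,-182.9]);yaw=.0886
ex=np.array([np.cos(yaw),np.sin(yaw)]);ey=np.array([-ex[1],ex[0]])
pl([[*(c+a*9*ex+b*35*ey),176] for a,b in((1,1),(1,-1),(-1,-1),(-1,1))],(0,0,255))
cv2.imwrite("pics/w30o.png",o); print(ctrl.read_state()["clock"])
```

```text
[ 508.73520889 -182.61105977  195.32555591] [-1.57146822e+00 -2.87337097e-04  8.85056053e-02] [-0.63078566 -0.48283102  0.11364026] 42.81582706831377
29.3
```

View pics/w30o.png

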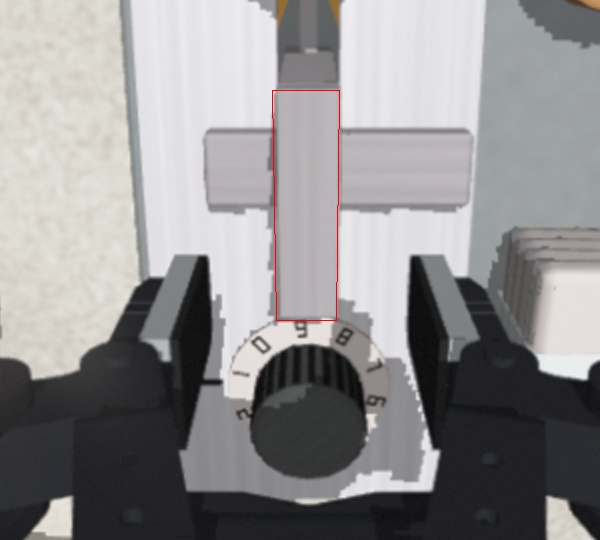

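View pics/w30.png

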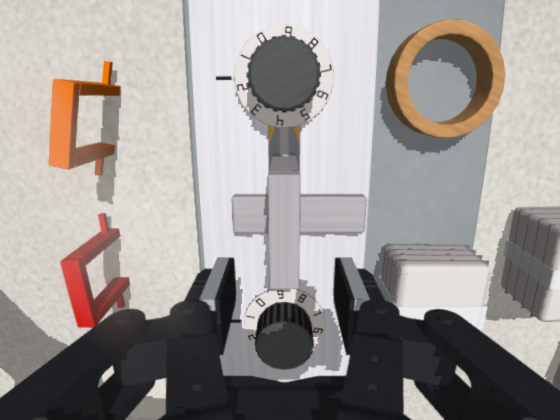

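Request:
step_arm(moves="-0.01 0.5 0 0 0 0 0.5;0 0.5 0 0 0 0 0.5;0 0.32 0 0 0 0 0.5;0 0.2 0 0 0 0 0.5;0 0 0 0 0 0 0.5;0 0 0 0 0 0 0.4;0 0 0 0 0 0 0.3;0 0 0 0 0 0 0.3")

```text
clock: 30.1
eef_pos: [508.7, -182.7, 120.0]
tool_rot: [-1.571, -0.002, 0.088]
force: [0.7, 0.4, 0.3]
width: 25.3
```

```bash
python3 st.py w31
```

```text
30.1 tau [ 0.013 -0.007 -0.001] rot [-1.5714e+00 -1.5000e-03  8.7800e-02] F [0.7 0.4 0.3] T [-0.037  0.014 -0.013] w 25.3 [ 508.7 -182.7  120. ]
```

View pics/w31c.png

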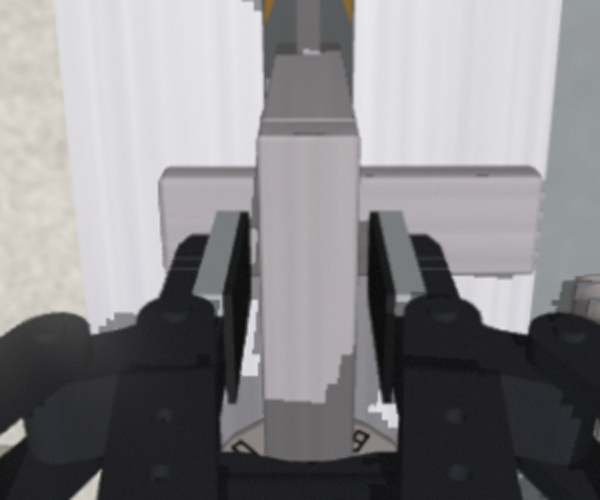

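Request:
step_arm(moves="-0.006 0 0 0 0 0 0.22;0 0 0 0 0 0 0.1;0 0 0 0 0 0 0.1;0 0 0 0 0 0 0.1")

```text
clock: 30.55
eef_pos: [508.2, -182.4, 119.7]
tool_rot: [-1.571, -0.001, 0.088]
force: [0.3, 1.1, 6.3]
width: 17.1
```

```bash
python3 tq.py 2; python3 st.py w32
```

```text
30.6 Tz [0.018 0.007] mean T [0.196 0.13  0.012] tau7 [-0.026 -0.027] yaw [0.088  0.0879] F [0.3 0.8 6.4]
30.65 tau [ 0.043 -0.301 -0.027] rot [-1.5709e+00 -1.0000e-03  8.7900e-02] F [-0.5  0.5  5. ] T [0.197 0.153 0.002] w 16.6 [ 508.2 -182.5  119.8]
```

View pics/w32c.png

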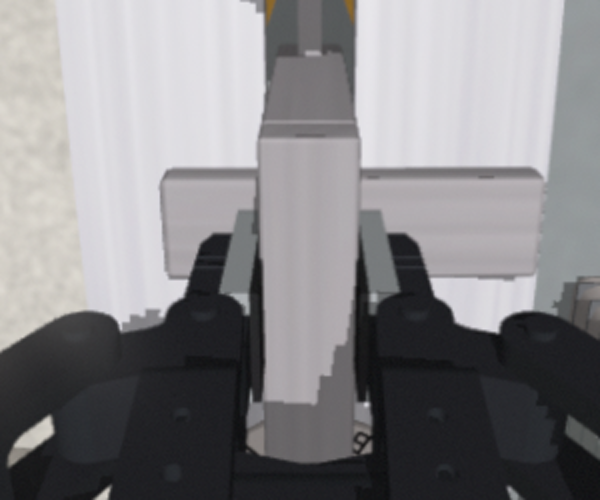

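Request:
step_arm(moves="0 -0.02 0 0 0 0 0.1;0 -0.02 0 0 0 0 0.1;0 0 0 0 0 0 0.1")

```text
clock: 31.0
eef_pos: [507.4, -182.3, 120.9]
tool_rot: [-1.571, 0.001, 0.088]
force: [0.4, -0.0, -2.5]
width: 17.3
```

```bash
python3 tq.py 1
```

```text
31.0 Tz [0.035] mean T [-0.019 -0.012  0.035] tau7 [-0.007] yaw [0.0878] F [ 0.4 -0.  -2.5]
```

Request:
step_arm(moves="0 -0.02 0 0 0 0 0.1;0 0 0 0 0 0 0.1")

```text
clock: 31.25
eef_pos: [507.7, -182.4, 122.1]
tool_rot: [-1.571, 0.0, 0.088]
force: [0.6, -0.1, -2.0]
width: 16.8
```

```bash
python3 tq.py 1
```

```text
31.25 Tz [0.064] mean T [-0.039  0.019  0.064] tau7 [-0.006] yaw [0.0878] F [ 0.6 -0.1 -2. ]
```

Only the weight (about 2 N) is felt. I'll keep lifting gently.

Request:
step_arm(moves="0 -0.02 0 0 0 0 0.1;0 -0.02 0 0 0 0 0.1;0 0 0 0 0 0 0.1")

```text
clock: 31.6
eef_pos: [507.9, -182.5, 124.4]
tool_rot: [-1.571, -0.0, 0.088]
force: [-0.1, 0.1, -2.0]
width: 16.8
```

Request:
step_arm(moves="0 -0.03 0 0 0 0 0.1;0 -0.03 0 0 0 0 0.1;0 0 0 0 0 0 0.1")

```text
clock: 31.9
eef_pos: [507.9, -182.5, 127.4]
tool_rot: [-1.571, -0.0, 0.088]
force: [1.3, 0.0, -2.1]
width: 16.9
```

Request:
step_arm(moves="0 -0.05 0 0 0 0 0.1;0 -0.08 0 0 0 0 0.1;0 -0.1 0 0 0 0 0.1;0 -0.1 0 0 0 0 0.1;0 0 0 0 0 0 0.1")

```text
clock: 32.4
eef_pos: [508.4, -182.7, 144.6]
tool_rot: [-1.571, -0.002, 0.088]
force: [-0.1, -0.6, -2.3]
width: 16.7
```

Request:
step_arm(moves="0 -0.1 0 0 0 0 0.1;0 -0.1 0 0 0 0 0.1;0 -0.1 0 0 0 0 0.1;0 -0.1 0 0 0 0 0.1;0 -0.1 0 0 0 0 0.1;0 0 0 0 0 0 0.1")

```text
clock: 33.0
eef_pos: [508.3, -182.7, 169.5]
tool_rot: [-1.571, -0.001, 0.088]
force: [0.3, 0.2, -2.1]
width: 16.8
```

Request:
step_arm(moves="0 -0.2 0 0 0 0 0.1;0 -0.3 0 0 0 0 0.1;0 -0.3 0 0 0 0 0.1;0 -0.2 0 0 0 0 0.1;0 0 0 0 0 0 0.1")

```text
clock: 33.5
eef_pos: [508.7, -182.9, 220.2]
tool_rot: [-1.572, -0.003, 0.088]
force: [0.1, -0.2, -2.0]
width: 16.5
```

Run:
```python
from h import *
p,P=shot("side","s33"); print(P[0],P[2]["force"],P[2]["width"],P[2]["clock"])
cv2.imwrite("pics/s33c.png",cv2.resize(p["color"][110:330,190:440],None,fx=2.7,fy=2.7))
print([(round(d["conf"],2),np.round(d["position"])) for d in nets.place_of(p,"tray")],[(round(d["conf"],2),np.round(d["position"])) for d in nets.place_of(p,"shackle")])
p,P=shot("top","t33")
for z in("tray","marker"): print(z,[(round(d["conf"],2),np.round(d["position"])) for d in nets.place_of(p,z)])
```

```text
[ 508.66153406 -182.91262148  220.19240098] [ 0.10215579 -0.24946051 -1.96583193] 16.469578150733152 33.5
[(0.59, array([582., 199.,   1.]))] [(0.84, array([ 325., -293.,    2.])), (0.7, array([ 509., -181.,  192.])), (0.6, array([ 326., -141.,    4.])), (0.3, array([616., -82.,  91.]))]
tray []
marker [(0.82, array([668., 178.,   2.]))]
```

View pics/s33c.png

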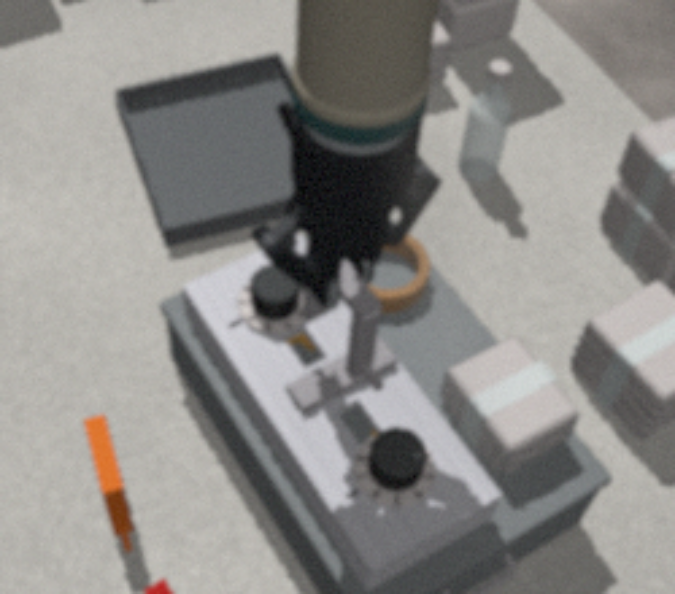

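View pics/t33.png

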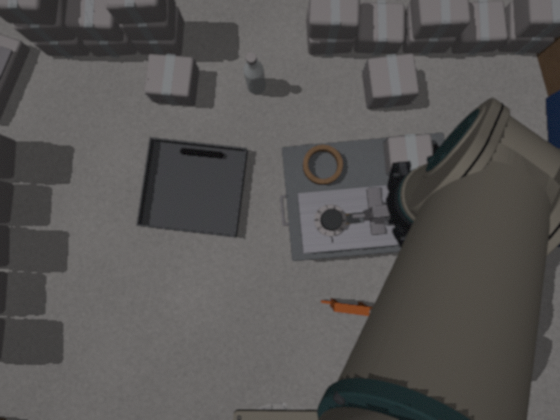

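Request:
step_arm(moves="0.05 -0.2 0.3 0 0 0 0.1;0.12 0 0.5 0 0 0 0.1;0.15 0 0.65 0 0 0 0.1;0.16 0 0.7 0 0 0 0.1;0.16 0 0.7 0 0 0 0.1;0.16 0 0.7 0 0 0 0.1;0.16 0 0.7 0 0 0 0.1;0.16 0 0.7 0 0 0 0.1;0.16 0 0.7 0 0 0 0.1;0.15 0 0.65 0 0 0 0.1;0.13 0 0.6 0 0 0 0.1;0.08 0 0.4 0 0 0 0.1;0.05 0 0.2 0 0 0 0.1;0 0 0 0 0 0 0.1;0 0 0 0 0 0 0.1")

```text
clock: 35.3
eef_pos: [559.0, 196.7, 228.5]
tool_rot: [-1.572, 0.001, 0.086]
force: [0.6, -0.1, -2.9]
width: 16.6
```

Run:
```python
from h import *
p,P=shot("wrist","w34"); print(P[0],P[2]["force"],P[2]["width"],P[2]["clock"])
print([(round(d["conf"],2),np.round(d["position"])) for d in nets.place_of(p,"tray")],[(round(d["conf"],2),np.round(d["position"])) for d in nets.place_of(p,"shackle")])
p,P=shot("side","s34")
print([(round(d["conf"],2),np.round(d["position"])) for d in nets.place_of(p,"shackle")])
cv2.imwrite("pics/s34c.png",cv2.resize(p["color"][40:260,190:440],None,fx=2.7,fy=2.7))
```

```text
[558.96767334 196.73783776 228.51700734] [ 0.62355363 -0.09288491 -2.90944803] 16.56072343266866 35.3
[(0.66, array([581., 197.,  -1.]))] [(0.75, array([560., 195., 197.]))]
[(0.71, array([ 328., -290.,    1.])), (0.67, array([ 329., -139.,    1.])), (0.58, array([561., 195., 199.]))]
```

View pics/w34.png

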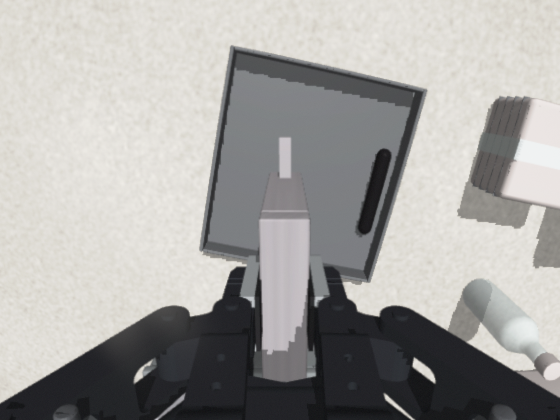

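View pics/s34c.png

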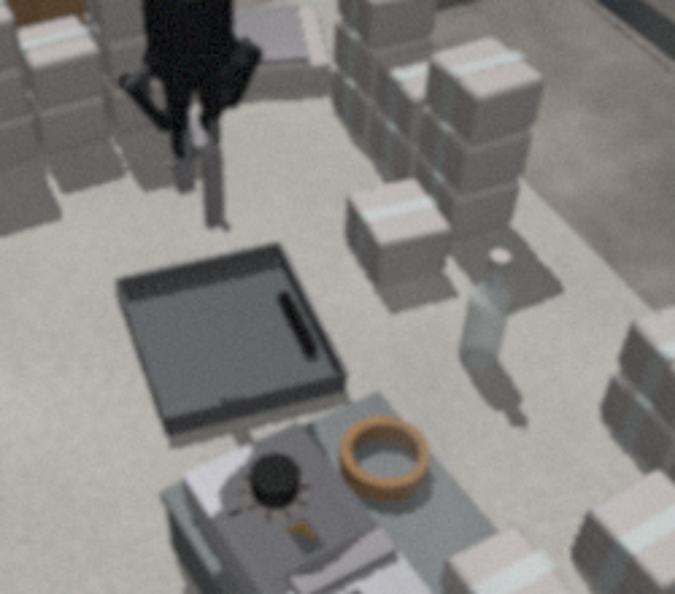

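Request:
step_arm(moves="0 0.3 0 0 0 0 0.1;0 0.5 0 0 0 0 0.1;0 0.5 0 0 0 0 0.1;0 0.5 0 0 0 0 0.1;0 0.5 0 0 0 0 0.1;0 0.5 0 0 0 0 0.1;0 0.4 0 0 0 0 0.1;0 0.3 0 0 0 0 0.1;0 0.15 0 0 0 0 0.1;0 0 0 0 0 0 0.1;0 0 0 0 0 0 0.1")

```text
clock: 36.65
eef_pos: [559.8, 198.5, 46.9]
tool_rot: [-1.571, -0.001, 0.087]
force: [0.2, 0.4, -1.9]
width: 17.0
```

Run:
```python
from h import *
p,P=shot("wrist","w35"); print(P[0],P[2]["force"],P[2]["width"],P[2]["clock"])
p,P=shot("side","s35")
cv2.imwrite("pics/s35c.png",cv2.resize(p["color"][80:230,200:370],None,fx=3.5,fy=3.5))
```

```text
[559.80149689 198.49954934  46.8961222 ] [ 0.1683074   0.41436119 -1.86458463] 16.97598996491793 36.65
```

View pics/s35c.png

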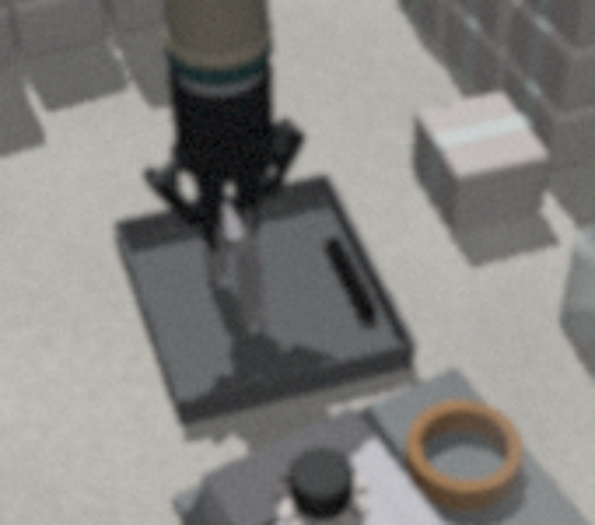

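View pics/w35.png

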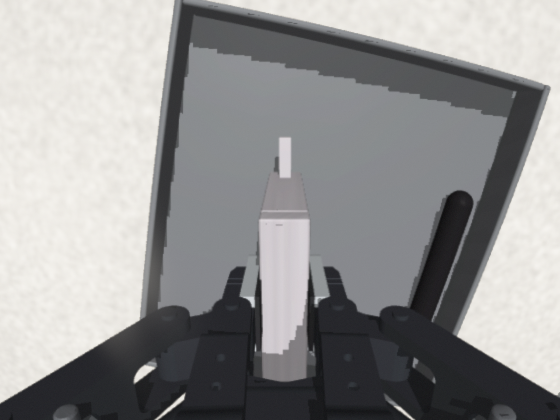

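Over the tray, in the middle and clear of the pen. About 13 mm left to lower, so I'll do it slowly.

Request:
step_arm(moves="0 0.06 0 0 0 0 0.1;0 0.06 0 0 0 0 0.1;0 0.05 0 0 0 0 0.1;0 0 0 0 0 0 0.1")

```text
clock: 37.15
eef_pos: [558.7, 198.5, 37.3]
tool_rot: [-1.571, 0.001, 0.088]
force: [0.1, 0.1, -2.3]
width: 16.9
```

Request:
step_arm(moves="0 0.03 0 0 0 0 0.1;0 0.03 0 0 0 0 0.1;0 0 0 0 0 0 0.1")

```text
clock: 37.45
eef_pos: [558.9, 198.5, 34.5]
tool_rot: [-1.571, 0.0, 0.088]
force: [-0.4, -0.3, -2.8]
width: 16.8
```

Request:
step_arm(moves="0 0.02 0 0 0 0 0.1;0 0 0 0 0 0 0.1")

```text
clock: 37.65
eef_pos: [559.2, 198.6, 33.8]
tool_rot: [-1.571, -0.0, 0.088]
force: [0.3, 0.2, -2.7]
width: 17.2
```

Request:
step_arm(moves="0 0.015 0 0 0 0 0.1;0 0 0 0 0 0 0.1")

```text
clock: 37.85
eef_pos: [559.5, 198.6, 33.8]
tool_rot: [-1.57, -0.001, 0.088]
force: [-1.6, -1.0, 4.0]
width: 16.9
```

Request:
step_arm(moves="0 0.01 0 0 0 0 0.1;0 0 0 0 0 0 0.1;0 0 0 0 0 0 0.1")

```text
clock: 38.15
eef_pos: [559.7, 198.7, 33.8]
tool_rot: [-1.57, -0.001, 0.088]
force: [-1.7, 0.1, 8.7]
width: 17.1
```

Request:
step_arm(moves="0 0 0 0 0 0 0.3;0 0 0 0 0 0 0.5;0 0 0 0 0 0 0.5;0 0 0 0 0 0 0.6;0 0 0 0 0 0 0.6")

```text
clock: 38.65
eef_pos: [559.0, 198.5, 32.3]
tool_rot: [-1.571, 0.0, 0.088]
force: [1.1, -0.8, 0.9]
width: 51.2
```

```bash
python3 st.py w36
```

```text
38.65 tau [0.008 0.002 0.   ] rot [-1.5709e+00  2.0000e-04  8.7800e-02] F [ 1.1 -0.8  0.9] T [0.034 0.023 0.032] w 51.2 [559.  198.5  32.3]
```

View pics/w36c.png

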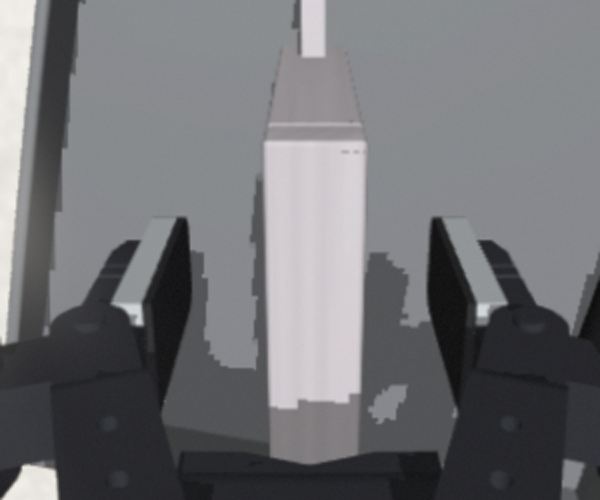

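Released on both sides and standing upright. I'll rise straight up.

Request:
step_arm(moves="0 -0.1 0 0 0 0 0.6;0 -0.3 0 0 0 0 0.6;0 -0.6 0 0 0 0 0.6;0 -0.8 0 0 0 0 0.6;0 -0.8 0 0 0 0 0.6;0 -0.8 0 0 0 0 0.6;0 -0.4 0 0 0 0 0.6;0 0 0 0 0 0 0.6;0 0 0 0 0 0 0.6;0 0 0 0 0 0 0.6")

```text
clock: 39.7
eef_pos: [558.1, 198.5, 221.6]
tool_rot: [-1.571, 0.002, 0.088]
force: [0.5, 0.4, 0.2]
width: 51.4
```

Run:
```python
from h import *
p,P=shot("wrist","w37"); print(P[0],P[2]["force"],P[2]["width"],P[2]["clock"])
for n in("tray","shackle","shackle_crown","marker"): print(n,[(round(d["conf"],2),np.round(d["position"])) for d in nets.place_of(p,n)])
p,P=shot("side","s37")
for n in("tray","shackle","shackle_crown","marker","tape","pack_lid"): print(n,[(round(d["conf"],2),np.round(d["position"])) for d in nets.place_of(p,n)])
cv2.imwrite("pics/s37c.png",cv2.resize(p["color"][60:330,190:440],None,fx=2.2,fy=2.2))
```

```text
[558.05180042 198.48096381 221.57920133] [0.53241245 0.36838214 0.17019321] 51.411534795557024 39.7
tray [(0.71, array([578., 198.,  -2.]))]
shackle [(0.64, array([ 329., -140.,    1.])), (0.58, array([560., 199.,   4.]))]
shackle_crown [(0.94, array([559., 201.,  86.]))]
marker [(0.6, array([657., 182.,   1.]))]
tray [(0.82, array([584., 196.,   0.]))]
shackle [(0.95, array([ 326., -138.,    2.])), (0.67, array([ 327., -289.,    4.])), (0.62, array([560., 197.,   4.])), (0.52, array([ 517., -268.,  127.]))]
shackle_crown [(0.76, array([ 324., -296.,   80.])), (0.75, array([ 324., -138.,   84.])), (0.71, array([559., 199.,  81.]))]
marker [(0.57, array([661., 184.,   4.]))]
tape [(0.79, array([616., -83.,  94.]))]
pack_lid [(0.62, array([ 633., -253.,   89.]))]
```

View pics/w37.png

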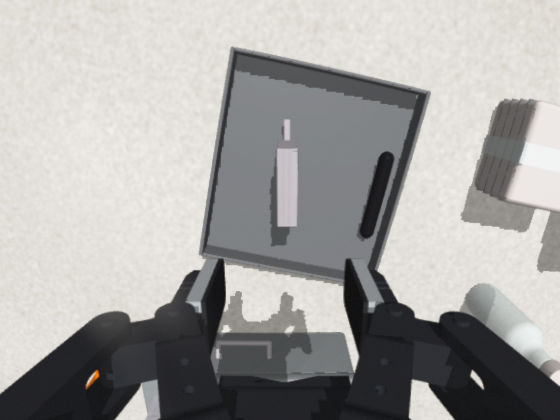

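View pics/s37c.png

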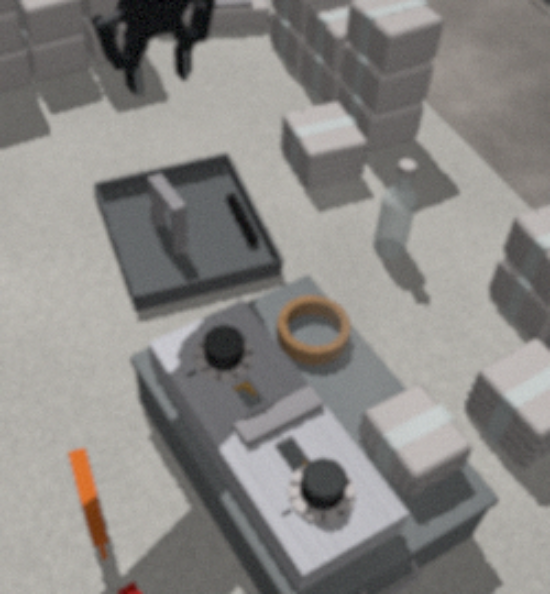

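The shackle stands in the tray (crop (170,220)), with the pen, tape and pack in place and the gripper clear above. I'm handing the job in.

```bash
python3 -c "
from cell import ctrl
print(ctrl.finish_job())"
```

```text
the job is handed in; nothing more can be done
None
```

The money box is unlocked and the shackle is standing in the grey tray. I handed the job in at about 40 s of the 70 s allowed; the hand-in reports no verdict.

- **Dials:** I turned each dial anticlockwise until the moment rose about 0.3 N m above friction, about 9 N on the left stop and 8 N on the right. From each stop I went clockwise 0.628 rad (left) and 1.257 rad (right), and the figures showed no slip in the grip.
- **Shackle:** I gripped the grey steel shackle and left the orange and red look-alikes alone. It drew straight up with only its own weight felt, about 2 N. I set it on the tray floor while still holding it (about 6 to 11 N contact), then let go and rose clear.
- **Last checks:** The shackle's feet are at about (560, 198, 4) mm and its crown is straight above them, in a tray centred at about (581, 197). The tool reads no force. The tape, the pack and the pen are within about 10 mm of where they began, which is within the networks' scatter on the pen.
- **One disagreement:** The fingertips stood about 34 mm behind the reported TCP, so my first closing on the left dial shut on air above its grip. The wrist and side pictures showed this, and I allowed for it in every move after that.

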